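# Unpack the specimen-stage stack at the microscope desk

## Task

Take the stack on the microscope desk apart from the top: first set the objective lens gently and upright in the middle of the orange cup of its holder, then lay the blue slide box and the green slide box each flat, centred and square in the tray of its own colour, label side up, and last lower the bare aluminium plate onto the two pins of the stage until it lies fully home, wiggling if need be. Do not tip or drop the objective, do not move the amber bottle or the petri dish, and let go of everything.

Things in the scene. Friction and masses are not known exactly. Their poses are not given: they have to be found in the camera images.
- objective: Microscope objective lens, steel with a black and a red ring, standing upright on top of the stack across the gap between the two slide boxes. 48 mm high (all sizes in mm); the barrel is a cylinder 34 in diameter for its lower 34, then tapers to 16 at the top. Origin: centre of its underside, z up. 0.14 kg, fragile: keep it upright, do not drop it.
- blue_box: Blue slide box with a white label on top, a closed block 62 (x) by 44 (y) by 26 mm high, about 0.09 kg. It starts on the plate, beside the green box, long side roughly along the plate, about 10 from the green box. Origin: centre of its underside, z up.
- green_box: Green slide box, otherwise the same as the blue one: 62 (x) by 44 (y) by 26 mm high. Origin: centre of its underside, z up. Which of the two lies at which end of the plate varies.
- plate: Aluminium plate at the bottom of the stack, lying on the desk: 184 (x) by 64 (y) by 12 mm thick, about 0.4 kg, a black strip on top and two through holes 12 in diameter at x = -78 and +78 on its centre line. Holes alike: it may be turned end for end. Can be gripped across its 64 width. Origin: centre of its underside, x along its length, z up.
- holder: Objective holder, fixed: black base plate 90 (x) by 80 (y) by 4 mm with a low orange ring (the cup) in its middle, its floor black, 60 outside and 52 inside diameter, rim 10 above the desk, floor 4 above the desk. Origin: centre of its underside, on the desk.
- blue_tray: Fixed shallow tray with a white floor and a blue rim, 104 (x) by 86 (y) mm outside, rim 5 thick and 9 above the desk, floor 4 above the desk (94 by 76 inside). Origin: centre of its underside, on the desk; the box's long side goes along the tray's x.
- green_tray: The same tray with a green rim: 104 (x) by 86 (y) mm outside, rim 9 and floor 4 above the desk. Origin: centre of its underside, on the desk.
- stage: Fixed stage: black foot 200 (x) by 100 by 14 mm high, on it a white bed 184 (x) by 44 (y), its flat top 34 above the desk. From the bed two cone-tipped pins rise 14: round steel, 10 in diameter, at x = -78; brass diamond, 10 wide along y, narrow along x, at x = +78. The plate goes flat on the bed, its length along x. Origin: centre of the foot's underside, on the desk.
- oil_bottle: Small amber immersion-oil bottle, upright, 28 in diameter, 65 mm high, loose on the desk among the trays: to be left where it is. Origin: centre of its underside.
- dish: Closed clear petri dish with a yellow medium, 60 in diameter, 14 mm high, loose on the desk: to be left where it is. Origin: centre of its underside.
Things that resemble listed ones, but are neither listed nor needed, are in the scene too. What is shaped like the objective but yellow is not meant. Several things have the shape of the green_box; the one meant has the colours described above.

How it is judged:
By the outcome, as a careful person would: the job done as asked, in the order asked, and still so for the second after the job is handed in, with the robot touching nothing.
It also fails if it takes over 109 s, if anything falls off the work surface, if the arm or the gripper's body presses on something with over 40 N, if the wrist force passes 120 N, or if a joint passes its speed limit or range.

## Robot

A 6-joint arm with a two-finger parallel gripper is mounted at the origin on the work surface. World frame = base frame: x ahead of the robot, y to its left, z up, the work surface at z = 0. Lengths are in m, angles in degrees, forces in N, time in s.
With the tool pointing down it reaches from about 0.275 to 0.775 m from the base axis. Payload 14.6 kg.
Tool frame: the origin (TCP) lies midway between the tips of the shut fingers; the grasp point (between the pads) lies 19 mm behind it; z points along the fingers, y is the line along which they close (so a half turn about z gives the same grasp; the last joint's range is limited). The gripper opens to 85 mm and grips with 20 to 120 N. Pads are 22 mm wide; open, the fingers measure 114 mm over their backs; the gripper's body (76 mm by 85 mm) begins 54 mm behind the grasp point. The pads swing forward as they close: fully open they stand 13 mm farther back than shut.
Start: joints at [-85.044, 15.075, -2.767, 72.158, 0, 81.102], TCP at [0.126, -0.51, 0.231] pointing down, gripper open.
Joint ranges: [-151.79, 151.79], [-50.71, 97.33], [-67.44, 78.34], [-121.81, 120.89], [-77.56, 73.72], [-180, 180]. Speed limits (degrees/s): [108.29, 108.29, 147.25, 159.86, 180, 180].

## Interface

Orientations are given as a 3x3 rotation matrix whose columns are the frame's x, y, z axes.
In Python, from rig import r gives the robot as it stands. The module is installed in compiled form; this text tells all that it offers.
- The arm moves only by the tool play_rows, never from a script. Its argument "steps" is one flat list of numbers, 4 for each row, row after row: the shift along the tool's x, y, z in cm, then the turn about the tool's z in degrees. In form: [x, y, z, yaw, x, y, z, yaw, ...]. A call has 1 to 12 rows; each row shifts and turns the commanded pose from where the row before left it, along the tool's axes as they then stand; what a row does not reach is not made up. A row lasts 1/8 s, in which the tool goes at most 62.5 mm and 10.7 degrees, less where a joint would pass 70% of its speed; a pose out of reach is approached as far as the arm can. A call with a gripper value outside its range is refused whole. "jaw" is the closure, from 0 (fully open) to 1 (shut), set as the call begins (left out, the last holds). The fingers move at their own pace and stop on an object; "force" is the grip in N (left out, the last holds). Time passes only in rows, so rows that do not move let the fingers close. It gives the time, the measured TCP pose, the force, the opening and the grip force at its end, in the units of the state.
- r.observe(): the state, without advancing time (a new reading comes with each control period).
- r.grab_frame(name): name is "side" or "top" or "wrist"; returns the picture (384x512x3 uint8, red, green, blue); there is no depth.
- r.camera_params(name): a dict with "fovy" (degrees; the focal length in pixels is half the picture's height over the tangent of half this angle, whatever the lens; pixels are square), "cx", "cy" (the principal point, pixels), "rvec" (rotation vector, rad) and "tvec" (3), from world to camera coordinates, as OpenCV has them; the wrist camera has in their place "T_tool_cam" (4x4, takes a point from camera to tool coordinates, whose origin is the TCP and whose axes are the flange's). Camera axes: x right, y down, z forward; pixel columns grow to the right and rows downward; lengths in m; the calibration is good to about 2 mm. The wrist camera is an equidistant fisheye: a pixel r from the principal point sees the ray r / f radians off the axis. A picture is of the moment at which its call begins: read the wrist's pose just before it. camera_params takes no time and is no camera call.
- r.finish_job(): hands the job in; it is judged then, once.
The state is a dict: "t": time; "q": joint angles; "dq": joint speeds; "tau": joint torques, N m; "ee_pos": TCP position; "ee_rot": TCP orientation; "contact_force": force on the tool from outside, world axes, zero at the start; "moment": the same for the moment, N m; "gripper_width": finger opening in m; "grip_force": force on a finger pad.
Only numpy, scipy, OpenCV 4.12 (cv2) and the standard library are available. Lean on these libraries where they do the work, as an engineer would, in place of code of your own. Each camera call takes 0.05 s, during which the arm holds its last target. There are 200 camera calls.

## Working session

There is one attempt and no reset: what is moved stays moved. The work goes in short steps, Python scripts to look and compute and a tool call to move; the robot and the scene stay as the last step left them, time stands still between calls to the robot, and variables do not carry over. Pictures are saved under pics/ and viewed, at most 14 in all, crops included, and the job is handed in when it is done.

Besides the shell and the picture viewer there is one more tool, called after ">>>" by a JSON object that holds its "op" and its "data", one argument or row to a line. play_rows: Moves the arm, as the interface text tells. Its arguments: {"type":"object","properties":{"steps":{"type":"array","items":{"type":"number"}},"jaw":{"type":"number"},"force":{"type":"number"}},"required":["steps"]}

```bash
mkdir -p pics; python3 - <<'E'
from rig import r
import cv2
s=r.observe(); print(s['t'],s['ee_pos'],s['ee_rot'],s['gripper_width'])
for n in ("side","top"):
    im=r.grab_frame(n); cv2.imwrite(f'pics/{n}0.png',im[:,:,::-1]); p=r.camera_params(n); print(n,p)
print(r.camera_params("wrist"))
E
```

```text
0.0 [ 0.12567056 -0.50944745  0.23082552] [[ 9.70922132e-01  2.39395506e-01 -7.14901886e-05]
 [ 2.39395446e-01 -9.70921572e-01  1.05921282e-03]
 [ 1.84159424e-04 -1.04552760e-03 -9.99999436e-01]] 0.08516841578732146
side {'fovy': 47.030514576848, 'cx': 249.30833374939508, 'cy': 188.5995798605969, 'rvec': array([ 0.93386005, -2.48732028,  1.10455971]), 'tvec': array([0.44678975, 0.26534155, 0.87293587])}
top {'fovy': 53.72310611791697, 'cx': 257.79444774992646, 'cy': 187.37891871773678, 'rvec': array([ 2.1444705 , -2.19990081,  0.10496363]), 'tvec': array([0.05468397, 0.53325638, 1.02129323])}
{'fovy': 65.70646984690485, 'cx': 257.46295168725163, 'cy': 192.1406679196706, 'T_tool_cam': array([[ 5.76682764e-04, -9.49464555e-01, -3.13873742e-01,
         7.99402804e-02],
       [ 9.99998135e-01,  1.12603814e-03, -1.56894810e-03,
         1.08832022e-04],
       [ 1.84309442e-03, -3.13872251e-01,  9.49463434e-01,
        -1.42608629e-01],
       [ 0.00000000e+00,  0.00000000e+00,  0.00000000e+00,
         1.00000000e+00]])}
```

View pics/top0.png

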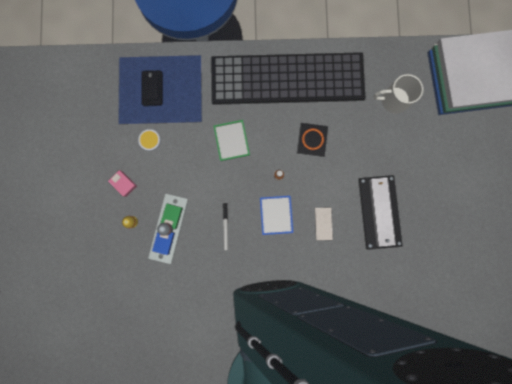

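View pics/side0.png

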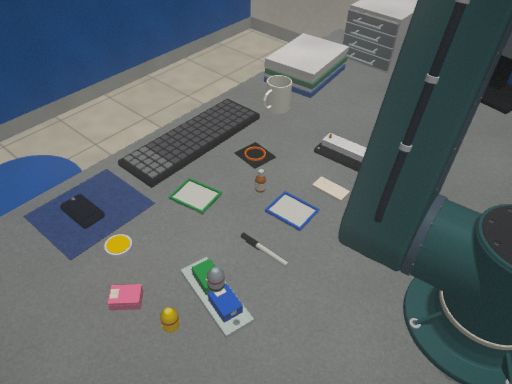

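The top picture shows:
- Stack at (167,229), with green up at (171,216), blue down at (164,243) and the grey objective at (166,229).
- Green tray (232,141), blue tray (277,215), holder (313,139) and stage (380,212).
- Bottle (279,174) and dish (149,139).

Things that could be mistaken for the objective or the boxes:
- Yellow objective at (129,222): not wanted.
- Pink box at (122,183): not wanted.
- Pale box at (324,224): not wanted.

I choose the grey objective at (166,229) and will check it in crops.

```bash
cat >h.py <<'E'
import numpy as np, cv2
from rig import r
def cam(n):
    p=r.camera_params(n); f=192/np.tan(np.radians(p['fovy'])/2)
    K=np.array([[f,0,p['cx']],[0,f,p['cy']],[0,0,1]]); R=cv2.Rodrigues(p['rvec'])[0]
    return K,R,p['tvec']
def px2w(n,uv,z):
    K,R,t=cam(n); uv=np.atleast_2d(uv).astype(float)
    d=(R.T@np.linalg.inv(K)@np.c_[uv,np.ones(len(uv))].T).T; c=-R.T@t
    return c+d*((z-c[2])/d[:,2])[:,None]
def w2px(n,P):
    K,R,t=cam(n); return cv2.projectPoints(np.atleast_2d(P).astype(float),R,t,K,None)[0][:,0]
def wrist_w(uv,z,s):
    p=r.camera_params('wrist'); f=192/np.tan(np.radians(p['fovy'])/2)
    uv=np.atleast_2d(uv).astype(float); d=uv-[p['cx'],p['cy']]; rr=np.hypot(*d.T); th=rr/f
    ray=np.c_[d/np.maximum(rr,1e-9)[:,None]*np.sin(th)[:,None],np.cos(th)]
    T=p['T_tool_cam']; R=np.array(s['ee_rot']); D=(R@T[:3,:3]@ray.T).T; c=R@T[:3,3]+s['ee_pos']
    return c+D*((z-c[2])/D[:,2])[:,None]
def wrist_px(P,s):
    p=r.camera_params('wrist'); f=192/np.tan(np.radians(p['fovy'])/2); T=p['T_tool_cam']; R=np.array(s['ee_rot'])
    P=np.atleast_2d(P); tl=(P-s['ee_pos'])@R; c=(tl-T[:3,3])@T[:3,:3]
    th=np.arctan2(np.hypot(c[:,0],c[:,1]),c[:,2]); n=np.hypot(c[:,0],c[:,1])
    return c[:,:2]/n[:,None]*(f*th)[:,None]+[p['cx'],p['cy']]
def wsnap(name):
    s=r.observe(); im=r.grab_frame('wrist')[:,:,::-1].copy(); cv2.imwrite(f'pics/{name}.png',im); np.savez(f'pics/{name}.npz',ee_pos=s['ee_pos'],ee_rot=s['ee_rot']); return im,s
E
python3 - <<'E'
from h import *
im=cv2.imread('pics/top0.png')
cv2.imwrite('pics/c1.png',cv2.resize(im[185:275,95:215],None,fx=6,fy=6,interpolation=cv2.INTER_CUBIC))
cv2.imwrite('pics/c2.png',cv2.resize(im[115:255,210:410],None,fx=4,fy=4,interpolation=cv2.INTER_CUBIC))
h=cv2.cvtColor(im,cv2.COLOR_BGR2HSV).astype(int)
def rect(name,m,box,z):
    x0,y0,x1,y1=box; ys,xs=np.nonzero(m[y0:y1,x0:x1]); pts=np.c_[xs+x0,ys+y0]
    W=px2w('top',pts,z)[:,:2]*1000; q=cv2.minAreaRect(W.astype(np.float32)); print(name,len(pts),np.round(q[0],1),np.round(q[1],1),round(q[2],1), 'mean',W.mean(0).round(1))
S=h[:,:,1]>110;H=h[:,:,0];V=h[:,:,2]
rect('gtray',S&(H>45)&(H<85),(210,115,255,165),.009)
rect('btray',S&(H>100)&(H<130),(255,190,300,240),.009)
rect('ring',S&((H<18)),(295,120,335,160),.010)
rect('bed',(V>140),(362,172,400,252),.034)
rect('foot',(V<60),(350,165,410,255),.014)
rect('holder',(V<60),(292,118,335,160),.004)
rect('gbox',S&(H>45)&(H<85),(145,190,200,265),.038)
rect('bbox',S&(H>100)&(H<130),(145,190,200,265),.038)
rect('bottle',S&(H<25),(270,165,290,185),.03)
E
```

```text
gtray 0 [0. 0.] [0. 0.] 0.0 mean [nan nan]
btray 80 [458.3  -8. ] [103.   83.5] 2.6 mean [457.1 -14.8]
ring 193 [ 671.4 -117.8] [59.6 60.9] 87.9 mean [ 671.4 -118.1]
bed 1069 [ 459.3 -297. ] [182.8  43.7] 3.4 mean [ 458.9 -297. ]
foot 930 [ 459.2 -295.5] [194.6  97.5] 3.3 mean [ 458.2 -284.8]
holder 494 [ 670.8 -117.8] [74.7 85.5] 81.3 mean [ 670.1 -117.6]
gbox 234 [462.1 278.6] [40.9 55.2] 73.6 mean [467.3 275.9]
bbox 277 [392.4 300.5] [43.  59.3] 74.5 mean [387.3 300.9]
bottle 14 [562.9 -15.6] [20.1  8.4] 72.4 mean [562.4 -15.2]<stdin>:8: RuntimeWarning: Mean of empty slice.
  ret = um.true_divide(
```

View pics/c1.png

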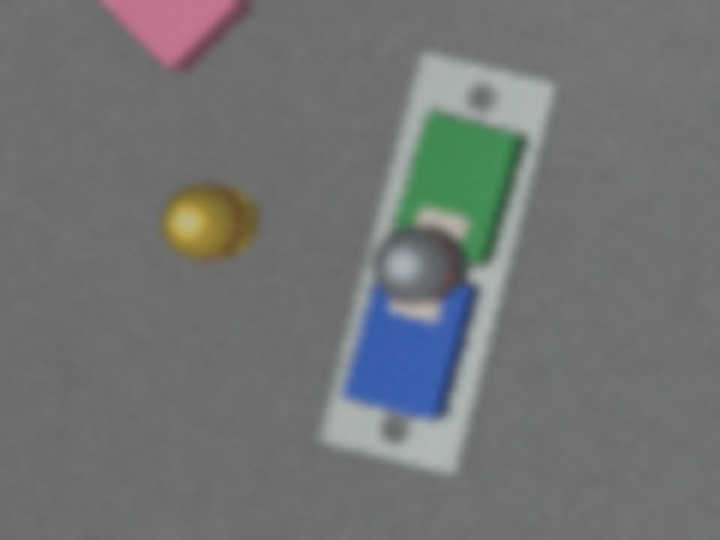

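View pics/c2.png

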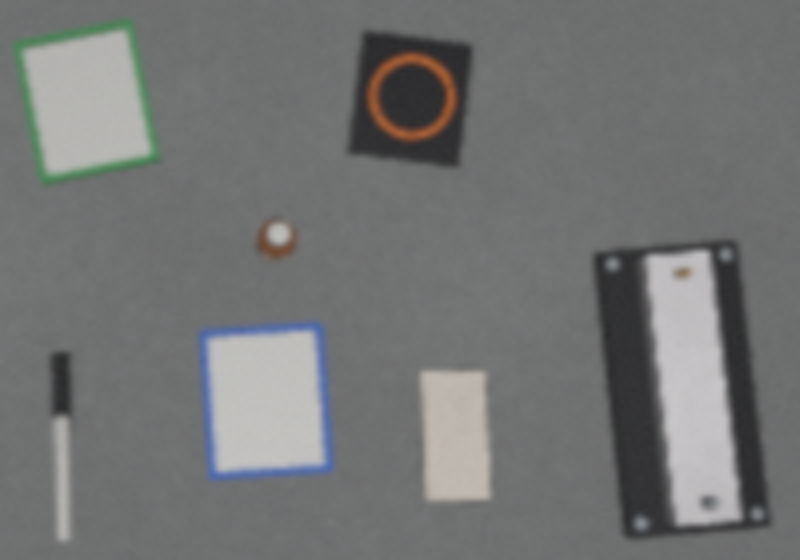

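Crop 1 confirms the steel objective at (421,264), bridging the green box (above) and the blue box (below). The yellow decoy is at (208,222). Crop 2 shows the trays, the holder and the stage, with the brass pin at (682,272) and the steel pin at (709,502).

```bash
python3 - <<'E'
from h import *
def c1(a): return (np.array(a)+.5)/6-.5+[95,185]
def c2(a): return (np.array(a)+.5)/4-.5+[210,115]
def rc(n,uv,z):
    W=px2w('top',uv,z)[:,:2]*1000; q=cv2.minAreaRect(W.astype(np.float32)); e=np.diff(np.r_[W,W[:1]],axis=0)
    print(n,'ctr',W.mean(0).round(1),'len',np.hypot(*e.T).round(1),'ang',np.degrees(np.arctan2(e[:,1],e[:,0])).round(1))
rc('gt',c2([(15,43),(132,21),(160,159),(44,184)]),.009)
rc('bt',c2([(200,331),(323,322),(332,468),(211,479)]),.009)
rc('plate',c1([(422,50),(556,84),(457,474),(320,440)]),.012)
rc('holder',c2([(364,31),(473,44),(459,166),(348,153)]),.004)
print('holes',px2w('top',c1([(482,97),(394,429)]),.012)*1000)
print('pins',px2w('top',c2([(682,272),(709,502)]),.045)*1000)
print('gcorner',px2w('top',c1([(434,112),(524,134),(488,262)]),.038)*1000)
print('bcorner',px2w('top',c1([(475,285),(438,415),(345,398)]),.038)*1000)
print('obj',px2w('top',c1([(421,264)]),.068)*1000, 'bottle',px2w('top',c2([(278,234)]),.065)*1000)
E
```

```text
gt ctr [673.2 112.1] len [ 84.9 101.8  83.8 103.9] ang [ -80.6 -170.   100.9   10.6]
bt ctr [458.8  -8.4] len [ 86.3 101.7  84.3 103.1] ang [ -87.3 -178.4   93.7    2.8]
plate ctr [429.2 293.2] len [ 64.7 183.7  65.  184.3] ang [-105.7  165.3   74.9  -14.8]
holder ctr [ 670.7 -118.2] len [78.5 89.2 79.3 89.5] ang [-98.4 171.1  81.8  -9.4]
holes [[504.24819601 273.06368241  12.        ]
 [352.86330737 314.08438499  12.        ]]
pins [[ 537.08756401 -291.03291224   45.        ]
 [ 382.14399062 -300.34594686   45.        ]]
gcorner [[496.26786246 289.17014711  38.        ]
 [485.26062371 248.45994729  38.        ]
 [428.05191376 265.02762147  38.        ]]
bcorner [[417.91194837 270.92322941  38.        ]
 [360.54809314 287.71697802  38.        ]
 [369.12809364 329.32868814  38.        ]]
obj [[428.10275438 287.83981476  68.        ]] bottle [[567.41364986 -16.71845216  65.        ]]
```

```bash
cat >plan.py <<'E'
from h import *
import sys
# usage: plan.py x y z a n [x y z a n ...]  (mm, deg): rows from the present pose
s=r.observe(); R=np.array(s['ee_rot']); p=np.array(s['ee_pos'])*1000; a=np.degrees(np.arctan2(R[1,0],R[0,0]))
print('t',round(s['t'],2),'pose',p.round(1),'a',round(a,2),'tilt z',R[:,2].round(4),'w',round(s['gripper_width'],4),'F',np.round(s['contact_force'],1))
v=[float(x) for x in sys.argv[1:]]
for i in range(0,len(v),5):
    t=np.array(v[i:i+3]); n=int(v[i+4]); da=(v[i+3]-a+180)%360-180
    if '--' in sys.argv: pass
    d=(t-p)/n; out=[]
    for k in range(n):
        c,sn=np.cos(np.radians(a)),np.sin(np.radians(a))
        out+= [round((d[0]*c+d[1]*sn)/10,2),round((d[0]*sn-d[1]*c)/10,2),round(-d[2]/10,2),round(-da/n,2)]; a+=da/n
    print(out); p=t
E
python3 plan.py 500 -200 240 89 8 430 290 200 164 8
```

```text
t 0.1 pose [ 125.7 -509.5  230.9] a 13.85 tilt z [-1.e-04  1.e-03 -1.e+00] w 0.0852 F [0.4 0.5 0. ]
[np.float64(5.47), np.float64(-2.64), np.float64(-0.11), np.float64(-9.39), np.float64(5.83), np.float64(-1.71), np.float64(-0.11), np.float64(-9.39), np.float64(6.03), np.float64(-0.73), np.float64(-0.11), np.float64(-9.39), np.float64(6.07), np.float64(0.26), np.float64(-0.11), np.float64(-9.39), np.float64(5.94), np.float64(1.25), np.float64(-0.11), np.float64(-9.39), np.float64(5.66), np.float64(2.2), np.float64(-0.11), np.float64(-9.39), np.float64(5.22), np.float64(3.09), np.float64(-0.11), np.float64(-9.39), np.float64(4.65), np.float64(3.9), np.float64(-0.11), np.float64(-9.39)]
[np.float64(6.11), np.float64(-0.98), np.float64(0.5), np.float64(-9.38), np.float64(6.19), np.float64(0.03), np.float64(0.5), np.float64(-9.38), np.float64(6.1), np.float64(1.03), np.float64(0.5), np.float64(-9.38), np.float64(5.85), np.float64(2.01), np.float64(0.5), np.float64(-9.38), np.float64(5.44), np.float64(2.94), np.float64(0.5), np.float64(-9.38), np.float64(4.89), np.float64(3.79), np.float64(0.5), np.float64(-9.38), np.float64(4.21), np.float64(4.53), np.float64(0.5), np.float64(-9.38), np.float64(3.42), np.float64(5.16), np.float64(0.5), np.float64(-9.38)]
```

>>> {"op": "play_rows", "data": {
  "steps": [5.5, -2.6, -0.1, -9.4, 5.8, -1.7, -0.1, -9.4, 6, -0.7, -0.1, -9.4, 6.1, 0.3, -0.1, -9.4, 5.9, 1.3, -0.1, -9.4, 5.7, 2.2, -0.1, -9.4, 5.2, 3.1, -0.1, -9.4, 4.7, 3.9, -0.1, -9.4],
  "jaw": 0
}}

```text
t: 1.1
ee_pos: [0.5023, -0.1994, 0.2392]
ee_rot: [[0.011, 1.0, -0.0], [1.0, -0.011, -0.0], [-0.0, -0.0, -1.0]]
contact_force: [0.5, -1.7, 0.7]
gripper_width: 0.0852
grip_force: 0.0
```

>>> {"op": "play_rows", "data": {
  "steps": [6.1, -1, 0.5, -9.4, 6.2, 0, 0.5, -9.4, 6.1, 1, 0.5, -9.4, 5.8, 2, 0.5, -9.4, 5.4, 2.9, 0.5, -9.4, 4.9, 3.8, 0.5, -9.4, 4.2, 4.5, 0.5, -9.4, 3.4, 5.2, 0.5, -9.4, 0, 0, 0, 0, 0, 0, 0, 0]
}}

```text
t: 2.35
ee_pos: [0.429, 0.2875, 0.199]
ee_rot: [[-0.962, 0.272, -0.001], [0.272, 0.962, -0.001], [0.0, -0.001, -1.0]]
contact_force: [-0.5, -0.6, -1.1]
gripper_width: 0.0852
grip_force: 0.0
```

```bash
sed -i 's/out+= \[\(.*\)\]; a+=/out+= [float(q) for q in (\1)]; a+=/' plan.py; python3 plan.py; python3 -c "
from h import *
im,s=wsnap('w1'); cv2.imwrite('pics/w1b.png',cv2.resize(im,(768,576),interpolation=cv2.INTER_CUBIC))"
```

```text
t 2.35 pose [429.  287.5 199. ] a 164.24 tilt z [-5.e-04 -5.e-04 -1.e+00] w 0.0852 F [-0.5 -0.6 -1.1]
```

View pics/w1b.png

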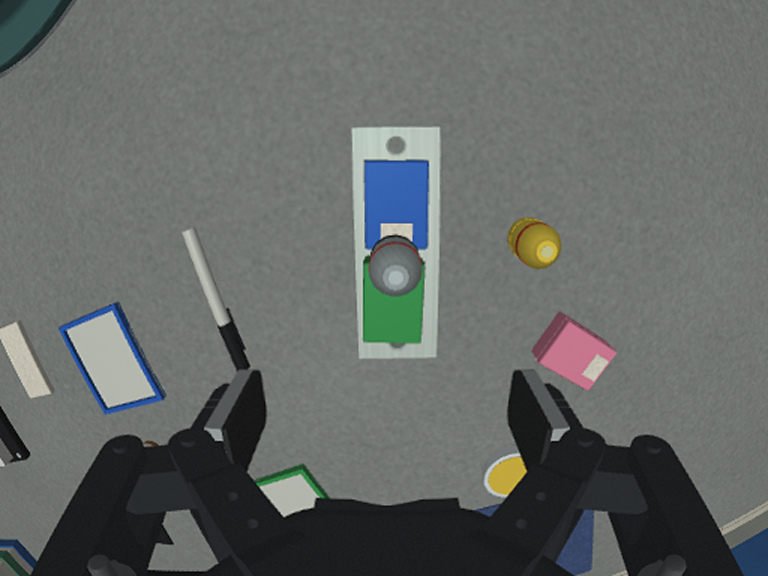

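The wrist view shows the objective's top face at (396,277). Corner ranges:
- Blue box: (364,161) to (428,247).
- Green box: (363,258) to (422,342).
- Plate: (352,128), (440,127), (437,357), (359,358).

```bash
python3 - <<'E'
from h import *
s=np.load('pics/w1.npz')
def w(uv,z): return wrist_w((np.atleast_2d(uv)+.5)/1.5-.5,z,s)[:,:2]*1000
print('objtop',w((396,277),.086),'shoulder(z72)',w([(369,266),(422,266)],.072).round(1))
for n,c,z in (('blue',[(364,161),(428,160),(428,247),(364,247)],.038),('green',[(365,258),(424,260),(421,342),(363,342)],.038),('plate',[(352,128),(440,127),(437,357),(359,358)],.012)):
    W=w(c,z); e=np.diff(np.r_[W,W[:1]],axis=0); print(n,W.mean(0).round(1),np.hypot(*e.T).round(1),np.degrees(np.arctan2(e[:,1],e[:,0])).round(1))
print('holes',w([(396,145),(397,344)],.012))
E
```

```text
objtop [[426.56630771 294.04681812]] shoulder(z72) [[419.2 278.8]
 [428.2 310.9]]
blue [390.7 305.1] [43.1 60.6 44.8 59.8] [  75.4  -14.7 -105.7  163.7]
green [458.6 284.3] [41.6 63.6 43.6 65. ] [  72.3  -16.2 -105.8  162. ]
plate [427.7 296.5] [ 63.9 183.8  64.8 183.4] [  75.2  -14.8 -105.1  165. ]
holes [[351.79489111 316.48526529]
 [503.97838476 275.37592913]]
```

```bash
python3 plan.py 426.5 293 120 164 3 426.5 293 44 164 5
```

```text
t 2.4 pose [429.3 286.9 199.2] a 164.17 tilt z [-3.e-04 -4.e-04 -1.e+00] w 0.0857 F [-0.  -0.3 -0. ]
[0.15, 0.17, 2.64, 0.06, 0.15, 0.17, 2.64, 0.06, 0.15, 0.17, 2.64, 0.06]
[0.0, 0.0, 1.52, -0.0, 0.0, 0.0, 1.52, -0.0, 0.0, 0.0, 1.52, -0.0, 0.0, 0.0, 1.52, -0.0, 0.0, 0.0, 1.52, -0.0]
```

>>> {"op": "play_rows", "data": {
  "steps": [0.1, 0.2, 2.6, 0, 0.1, 0.2, 2.6, 0, 0.1, 0.1, 2.7, 0, 0, 0, 0, 0, 0, 0, 0, 0]
}}

```text
t: 3.02
ee_pos: [0.4284, 0.2927, 0.1214]
ee_rot: [[-0.962, 0.273, 0.001], [0.273, 0.962, 0.0], [-0.001, 0.001, -1.0]]
contact_force: [0.5, 0.0, 0.7]
gripper_width: 0.085
grip_force: 0.0
```

```bash
python3 plan.py 426.5 293 44 164 5; python3 -c "
from h import *
im,s=wsnap('w2'); cv2.imwrite('pics/w2b.png',cv2.resize(im[100:300,120:400],None,fx=2.5,fy=2.5,interpolation=cv2.INTER_CUBIC))"
```

```text
t 3.02 pose [428.4 292.7 121.4] a 164.16 tilt z [ 1.e-03  4.e-04 -1.e+00] w 0.085 F [0.5 0.  0.7]
[0.04, -0.01, 1.55, 0.03, 0.04, -0.01, 1.55, 0.03, 0.04, -0.01, 1.55, 0.03, 0.04, -0.01, 1.55, 0.03, 0.04, -0.01, 1.55, 0.03]
```

View pics/w2b.png

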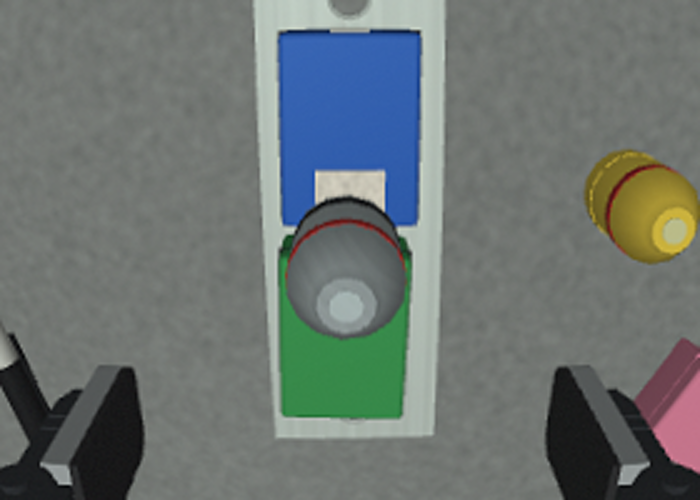

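The objective's top centre is at (346,306). The finger pads at 143 and 547 have their midpoint at 345, so the jaws straddle it squarely.

```bash
python3 - <<'E'
from h import *
s=np.load('pics/w2.npz'); f=lambda uv,z: wrist_w((np.atleast_2d(uv)+.5)/2.5-.5+[120,100],z,s)[:,:2]*1000
print(s['ee_pos'],f((346,306),.086)); 
B=f([(279,31),(421,31),(418,226),(282,224)],.038); G=f([(281,252),(411,252),(403,416),(281,416)],.038); print(B,B.mean(0),G,G.mean(0))
E
```

```text
[0.42843661 0.29273255 0.12137123] [[426.61302857 293.54225646]]
[[355.47680208 292.89799538]
 [367.08967273 334.11892894]
 [426.80535976 317.72726323]
 [414.25382799 275.99234061]] [390.90641564 305.18413204] [[423.26909419 272.83405719]
 [434.79347082 313.3863478 ]
 [494.92790292 295.73027161]
 [482.97655516 253.69159427]] [458.99175577 283.91056772]
```

>>> {"op": "play_rows", "data": {
  "steps": [0, 0, 2, 0, 0, 0, 2, 0, 0, 0, 1.5, 0, 0, 0, 1.2, 0, 0, 0, 1, 0, 0, 0, 0, 0, 0, 0, 0, 0]
}}

```text
t: 3.95
ee_pos: [0.428, 0.2934, 0.0437]
ee_rot: [[-0.962, 0.271, 0.001], [0.271, 0.962, 0.0], [-0.0, 0.0, -1.0]]
contact_force: [-0.2, 0.0, -0.7]
gripper_width: 0.0858
grip_force: 0.0
```

>>> {"op": "play_rows", "data": {
  "steps": [0, 0, 0, 0, 0, 0, 0, 0, 0, 0, 0, 0, 0, 0, 0, 0, 0, 0, 0, 0, 0, 0, 0, 0],
  "jaw": 1,
  "force": 30
}}

```text
t: 4.7
ee_pos: [0.4278, 0.2933, 0.0435]
ee_rot: [[-0.962, 0.271, 0.0], [0.271, 0.962, 0.0], [-0.0, 0.0, -1.0]]
contact_force: [-2.0, 0.0, 5.4]
gripper_width: 0.0331
grip_force: 29.7
```

```bash
python3 plan.py 428 293 160 164.2 4 725 -128 150 170 10
```

```text
t 4.7 pose [427.8 293.3  43.5] a 164.25 tilt z [ 4.e-04  2.e-04 -1.e+00] w 0.0331 F [-2.   0.   5.4]
[-0.01, -0.01, -2.91, 0.01, -0.01, -0.01, -2.91, 0.01, -0.01, -0.01, -2.91, 0.01, -0.01, -0.01, -2.91, 0.01]
[-4.0, -3.24, 0.1, -0.58, -3.97, -3.28, 0.1, -0.58, -3.94, -3.32, 0.1, -0.58, -3.9, -3.36, 0.1, -0.58, -3.87, -3.4, 0.1, -0.58, -3.83, -3.44, 0.1, -0.58, -3.8, -3.48, 0.1, -0.58, -3.76, -3.52, 0.1, -0.58, -3.73, -3.56, 0.1, -0.58, -3.69, -3.59, 0.1, -0.58]
```

>>> {"op": "play_rows", "data": {
  "steps": [0, 0, -1, 0, 0, 0, -2, 0, 0, 0, -3.2, 0, 0, 0, -3.2, 0, 0, 0, -2.3, 0]
}}

```text
t: 5.32
ee_pos: [0.4279, 0.2933, 0.1621]
ee_rot: [[-0.962, 0.271, 0.001], [0.271, 0.962, 0.001], [-0.001, 0.001, -1.0]]
contact_force: [0.3, 0.7, -1.2]
gripper_width: 0.0329
grip_force: 30.1
```

>>> {"op": "play_rows", "data": {
  "steps": [-2, -1.6, 0, -0.6, -4, -3.3, 0.1, -0.6, -3.9, -3.3, 0.1, -0.6, -3.9, -3.4, 0.1, -0.6, -3.9, -3.4, 0.1, -0.6, -3.8, -3.4, 0.1, -0.6, -3.8, -3.5, 0.1, -0.6, -3.8, -3.5, 0.1, -0.6, -3.7, -3.6, 0.1, -0.5, -3.7, -3.6, 0.1, -0.5, -2, -1.8, 0.1, 0, 0, 0, 0, 0]
}}

```text
t: 6.82
ee_pos: [0.7278, -0.1291, 0.1496]
ee_rot: [[-0.985, 0.175, -0.001], [0.175, 0.985, 0.0], [0.001, -0.0, -1.0]]
contact_force: [-0.3, -0.2, -0.9]
gripper_width: 0.0327
grip_force: 30.2
```

```bash
python3 plan.py; python3 - <<'E'
from h import *
im,s=wsnap('w3'); h=cv2.cvtColor(im,cv2.COLOR_BGR2HSV).astype(int)
m=(h[:,:,1]>130)&(h[:,:,0]<18)&(h[:,:,2]>120); ys,xs=np.nonzero(m); W=wrist_w(np.c_[xs,ys],.010,s)[:,:2]*1000
k=np.hypot(*(W-[671,-118]).T)<45; q=cv2.minEnclosingCircle(W[k].astype(np.float32)); print(k.sum(),q,W[k].mean(0),np.c_[xs,ys][k].mean(0))
cv2.imwrite('pics/w3b.png',cv2.resize(im,(768,576)))
E
```

```text
t 6.83 pose [ 727.8 -129.1  149.6] a 169.94 tilt z [-8.e-04  1.e-04 -1.e+00] w 0.0327 F [-0.3 -0.2 -0.9]
857 ((669.1912841796875, -115.53150177001953), 30.129430770874023) [ 669.61792356 -115.85994074] [260.39439907 120.2882147 ]
```

View pics/w3b.png

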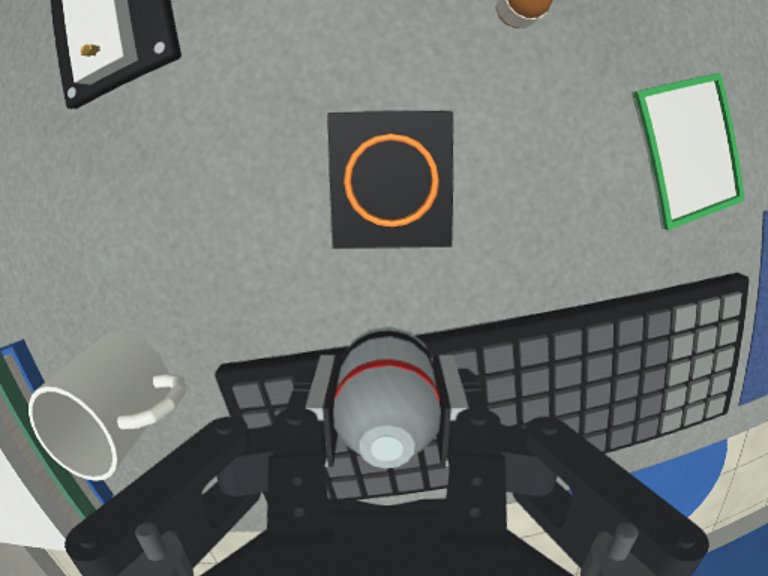

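The ring is centred at (391,180) and the objective's top face at (387,447), held upright between the pads.

```bash
python3 - <<'E'
from h import *
s=np.load('pics/w3.npz'); W=wrist_w((np.array([[387,447]])+.5)/1.5-.5,s['ee_pos'][2]-.0055+.048,s)[0]
print('obj in tool mm',((W-s['ee_pos'])@s['ee_rot']*1000).round(1))
E
python3 plan.py 671.5 -116.7 60 170 3 671.5 -116.7 11 170 4
```

```text
obj in tool mm [  1.5  -0.1 -42.5]
t 6.88 pose [ 727.2 -127.9  150. ] a 170.0 tilt z [-8.e-04  3.e-04 -1.e+00] w 0.0329 F [-0.9  0.8 -1.6]
[1.89, 0.04, 3.0, 0.0, 1.89, 0.04, 3.0, 0.0, 1.89, 0.04, 3.0, 0.0]
[0.0, 0.0, 1.23, -0.0, 0.0, 0.0, 1.23, -0.0, 0.0, 0.0, 1.23, -0.0, 0.0, 0.0, 1.23, -0.0]
```

>>> {"op": "play_rows", "data": {
  "steps": [1.4, 0, 2, 0, 2.1, 0.1, 3, 0, 1.5, 0.1, 2.5, 0, 0.7, 0, 2, 0, 0, 0, 1.8, 0, 0, 0, 1.3, 0, 0, 0, 0.6, 0, 0, 0, 0.3, 0, 0, 0, 0, 0, 0, 0, 0, 0]
}}

```text
t: 8.12
ee_pos: [0.6718, -0.1157, 0.0157]
ee_rot: [[-0.985, 0.173, 0.001], [0.173, 0.985, -0.0], [-0.001, -0.0, -1.0]]
contact_force: [0.9, -0.3, -0.5]
gripper_width: 0.0329
grip_force: 30.2
```

```bash
python3 plan.py 671.7 -116.8 10 170 2
```

```text
t 8.12 pose [ 671.8 -115.7   15.7] a 170.05 tilt z [ 6.e-04 -2.e-04 -1.e+00] w 0.0329 F [ 0.9 -0.3 -0.5]
[-0.0, -0.06, 0.29, 0.03, -0.0, -0.06, 0.29, 0.03]
```

>>> {"op": "play_rows", "data": {
  "steps": [0, 0, 0.25, 0, 0, 0, 0.15, 0, 0, 0, 0.1, 0, 0, 0, 0.05, 0, 0, 0, 0, 0]
}}

```text
t: 8.75
ee_pos: [0.6716, -0.1156, 0.0098]
ee_rot: [[-0.985, 0.173, -0.0], [0.173, 0.985, -0.0], [0.0, -0.0, -1.0]]
contact_force: [0.3, 0.7, -1.2]
gripper_width: 0.0328
grip_force: 30.2
```

>>> {"op": "play_rows", "data": {
  "steps": [0, 0, 0.05, 0, 0, 0, 0.05, 0, 0, 0, 0, 0]
}}

```text
t: 9.12
ee_pos: [0.6716, -0.1156, 0.0096]
ee_rot: [[-0.985, 0.173, 0.001], [0.173, 0.985, -0.0], [-0.001, -0.0, -1.0]]
contact_force: [-3.6, 1.0, 8.3]
gripper_width: 0.0327
grip_force: 31.2
```

>>> {"op": "play_rows", "data": {
  "steps": [0, 0, 0, 0, 0, 0, 0, 0, 0, 0, 0, 0, 0, 0, 0, 0],
  "jaw": 0
}}

```text
t: 9.62
ee_pos: [0.6716, -0.1156, 0.0087]
ee_rot: [[-0.985, 0.173, -0.0], [0.173, 0.985, 0.0], [0.0, -0.0, -1.0]]
contact_force: [-0.6, 0.1, -0.3]
gripper_width: 0.0857
grip_force: 0.0
```

>>> {"op": "play_rows", "data": {
  "steps": [0, 0, -1, 0, 0, 0, -3, 0, 0, 0, -4, 0, -2, 0, -4, 0, -3, 0, -2, 0, 0, 0, 0, 0, 0, 0, 0, 0]
}}

```text
t: 10.5
ee_pos: [0.7201, -0.124, 0.1483]
ee_rot: [[-0.985, 0.173, -0.001], [0.173, 0.985, 0.0], [0.001, 0.0, -1.0]]
contact_force: [-0.4, 0.7, 0.2]
gripper_width: 0.0858
grip_force: 0.0
```

```bash
python3 plan.py 425 285 160 164 10; python3 - <<'E'
from h import *
im,s=wsnap('w4'); h=cv2.cvtColor(im,cv2.COLOR_BGR2HSV).astype(int)
m=(h[:,:,1]>130)&(h[:,:,0]<18)&(h[:,:,0]>4)&(h[:,:,2]>120); ys,xs=np.nonzero(m); W=wrist_w(np.c_[xs,ys],.010,s)[:,:2]*1000
k=np.hypot(*(W-[671,-118]).T)<45; q=cv2.minEnclosingCircle(W[k].astype(np.float32)); print(k.sum(),q)
u,v=wrist_px(np.array([[.6702,-.1165,.03]]),s)[0].astype(int); print(u,v)
u0,v0=max(u-90,0),max(v-70,0); print(u0,v0)
cv2.imwrite('pics/w4b.png',cv2.resize(im[v0:v0+140,u0:u0+180],None,fx=4,fy=4,interpolation=cv2.INTER_CUBIC))
E
```

```text
t 10.5 pose [ 720.1 -124.   148.3] a 170.06 tilt z [-1.e-03  3.e-04 -1.e+00] w 0.0858 F [-0.4  0.7  0.2]
[3.61, 3.52, -0.12, 0.61, 3.65, 3.48, -0.12, 0.61, 3.69, 3.44, -0.12, 0.61, 3.72, 3.4, -0.12, 0.61, 3.76, 3.36, -0.12, 0.61, 3.79, 3.32, -0.12, 0.61, 3.83, 3.28, -0.12, 0.61, 3.86, 3.24, -0.12, 0.61, 3.9, 3.2, -0.12, 0.61, 3.93, 3.16, -0.12, 0.61]
879 ((669.2605590820312, -115.6859359741211), 30.07427978515625)
255 132
165 62
```

View pics/w4b.png

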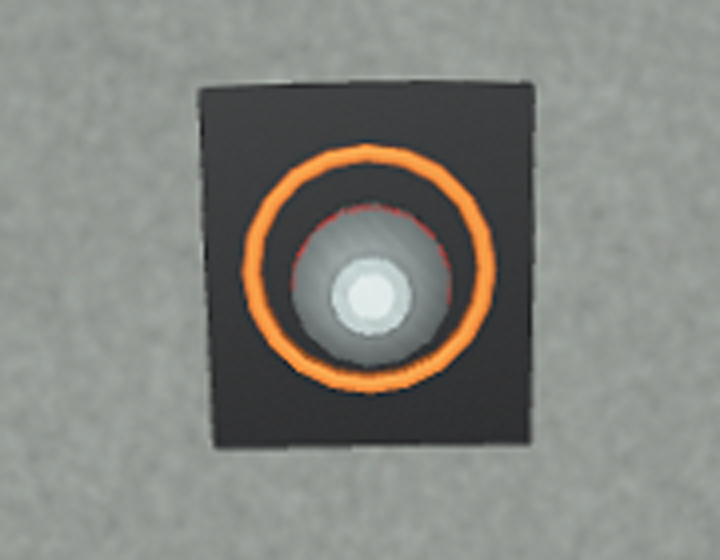

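Ring centre is (370,269) and the objective's top face is (371,296). Next I check the true offset with the known heights.

```bash
python3 - <<'E'
from h import *
s=np.load('pics/w4.npz')
f=lambda uv,z: wrist_w((np.atleast_2d(uv)+.5)/4-.5+[165,62],z,s)[:,:2]*1000
print(f((371,296),.052),f((370,269),.010),f([(291,283),(452,283)],.038))
E
```

```text
[[ 670.35041585 -115.34214556]] [[ 669.34402591 -115.32083494]] [[ 666.37110465 -131.92317632]
 [ 672.28476617  -98.12546981]]
```

```bash
python3 plan.py 390.8 305.2 120 164.4 10
```

```text
t 10.55 pose [ 719.8 -124.   148.2] a 170.06 tilt z [-1.5e-03  4.0e-04 -1.0e+00] w 0.0853 F [-0.8  0.4 -0.6]
[3.98, 3.66, 0.28, 0.57, 4.02, 3.62, 0.28, 0.57, 4.05, 3.58, 0.28, 0.57, 4.09, 3.54, 0.28, 0.57, 4.12, 3.5, 0.28, 0.57, 4.16, 3.46, 0.28, 0.57, 4.19, 3.42, 0.28, 0.57, 4.23, 3.38, 0.28, 0.57, 4.26, 3.33, 0.28, 0.57, 4.29, 3.29, 0.28, 0.57]
```

>>> {"op": "play_rows", "data": {
  "steps": [4, 3.7, 0, 0.6, 4, 3.6, 0.3, 0.6, 4.1, 3.6, 0.3, 0.6, 4.1, 3.5, 0.3, 0.6, 4.1, 3.5, 0.3, 0.6, 4.2, 3.5, 0.3, 0.6, 4.2, 3.4, 0.3, 0.6, 4.2, 3.4, 0.3, 0.5, 4.3, 3.3, 0.3, 0.5, 4.3, 3.3, 0.4, 0.5, 0, 0, 0, 0, 0, 0, 0, 0]
}}

```text
t: 12.05
ee_pos: [0.3912, 0.3057, 0.1206]
ee_rot: [[-0.963, 0.269, -0.0], [0.269, 0.963, -0.0], [0.0, -0.001, -1.0]]
contact_force: [0.2, -0.1, -0.2]
gripper_width: 0.0855
grip_force: 0.0
```

```bash
python3 plan.py 390.8 305.2 14 164.4 1; python3 - <<'E'
from h import *
im,s=wsnap('w5'); h=cv2.cvtColor(im,cv2.COLOR_BGR2HSV).astype(int)
for n,lo,hi,c in (('b',105,125,[391,305]),('g',50,75,[459,284])):
    m=(h[:,:,1]>130)&(h[:,:,0]>lo)&(h[:,:,0]<hi)&(h[:,:,2]>60); ys,xs=np.nonzero(m); W=wrist_w(np.c_[xs,ys],.038,s)[:,:2]*1000
    k=np.hypot(*(W-c).T)<50; print(n,k.sum(),cv2.minAreaRect(W[k].astype(np.float32)))
E
```

```text
t 12.05 pose [391.2 305.7 120.6] a 164.39 tilt z [-3.e-04 -5.e-04 -1.e+00] w 0.0855 F [ 0.2 -0.1 -0.2]
[0.02, -0.06, 10.66, -0.01]
b 3475 ((388.7346496582031, 305.5252380371094), (42.94514083862305, 65.09424591064453), 74.38768005371094)
g 2459 ((454.8591613769531, 284.7851867675781), (42.72269821166992, 70.51318359375), 73.15071105957031)
```

>>> {"op": "play_rows", "data": {
  "steps": [0, 0, 3, 0, 0, 0, 3, 0, 0, 0, 2.4, 0, 0, 0, 1.4, 0, 0, 0, 0.8, 0, 0, 0, 0, 0, 0, 0, 0, 0]
}}

```text
t: 12.98
ee_pos: [0.3921, 0.3064, 0.0154]
ee_rot: [[-0.963, 0.27, 0.001], [0.27, 0.963, 0.0], [-0.001, 0.001, -1.0]]
contact_force: [0.2, -0.3, -0.4]
gripper_width: 0.0853
grip_force: 0.0
```

>>> {"op": "play_rows", "data": {
  "steps": [0, 0, 0, 0, 0, 0, 0, 0, 0, 0, 0, 0, 0, 0, 0, 0, 0, 0, 0, 0],
  "jaw": 1,
  "force": 30
}}

```text
t: 13.6
ee_pos: [0.3918, 0.3063, 0.0151]
ee_rot: [[-0.963, 0.27, 0.0], [0.27, 0.963, 0.0], [-0.0, 0.0, -1.0]]
contact_force: [-1.8, -1.4, 5.3]
gripper_width: 0.0435
grip_force: 30.7
```

>>> {"op": "play_rows", "data": {
  "steps": [0, 0, -1, 0, 0, 0, -3, 0, 0, 0, -4, 0, 0, 0, -3.5, 0, 0, 0, -2, 0]
}}

```text
t: 14.22
ee_pos: [0.392, 0.3064, 0.1522]
ee_rot: [[-0.963, 0.27, 0.002], [0.27, 0.963, 0.001], [-0.002, 0.002, -1.0]]
contact_force: [0.8, 0.4, -1.5]
gripper_width: 0.0433
grip_force: 31.0
```

```bash
python3 plan.py 520 -8 150 182.7 8
```

```text
t 14.22 pose [392.  306.4 152.2] a 164.36 tilt z [ 0.002   0.0011 -1.    ] w 0.0433 F [ 0.8  0.4 -1.5]
[-2.6, -3.35, 0.03, -2.29, -2.46, -3.45, 0.03, -2.29, -2.32, -3.55, 0.03, -2.29, -2.18, -3.64, 0.03, -2.29, -2.03, -3.72, 0.03, -2.29, -1.88, -3.8, 0.03, -2.29, -1.73, -3.88, 0.03, -2.29, -1.57, -3.94, 0.03, -2.29]
```

>>> {"op": "play_rows", "data": {
  "steps": [-2.6, -3.4, 0, -2.3, -2.5, -3.5, 0, -2.3, -2.3, -3.5, 0, -2.3, -2.2, -3.6, 0, -2.3, -2, -3.7, 0, -2.3, -1.9, -3.8, 0, -2.3, -1.7, -3.9, 0, -2.3, -1.6, -3.9, 0, -2.3, 0, 0, 0, 0, 0, 0, 0, 0]
}}

```text
t: 15.48
ee_pos: [0.5196, -0.0076, 0.1501]
ee_rot: [[-0.999, -0.047, -0.0], [-0.047, 0.999, 0.0], [0.0, 0.0, -1.0]]
contact_force: [0.4, 0.7, -1.4]
gripper_width: 0.043
grip_force: 31.1
```

```bash
cat >tray.py <<'E'
from h import *
import sys
col,cx,cy,name=sys.argv[1],float(sys.argv[2]),float(sys.argv[3]),sys.argv[4]
lo,hi=(100,128) if col=='b' else (45,78)
im,s=wsnap(name); h=cv2.cvtColor(im,cv2.COLOR_BGR2HSV).astype(int)
m=(h[:,:,1]>100)&(h[:,:,0]>lo)&(h[:,:,0]<hi)&(h[:,:,2]>60); ys,xs=np.nonzero(m); W=wrist_w(np.c_[xs,ys],.009,s)[:,:2]*1000
k=np.hypot(*(W-[cx,cy]).T)<72; q=cv2.minAreaRect(W[k].astype(np.float32)); print('tray rim',k.sum(),q)
P=np.c_[xs,ys][k]; print('px box',P.min(0),P.max(0))
cv2.imwrite(f'pics/{name}b.png',cv2.resize(im,(768,576),interpolation=cv2.INTER_CUBIC))
E
python3 plan.py; python3 tray.py b 457 -7 w6
```

```text
t 15.47 pose [519.6  -7.6 150.1] a -177.28 tilt z [-2.e-04  2.e-04 -1.e+00] w 0.043 F [ 0.4  0.7 -1.4]
tray rim 2070 ((456.97796630859375, -5.596405029296875), (104.20936584472656, 86.29540252685547), 2.3092868328094482)
px box [217  63] [308 170]
```

View pics/w6b.png

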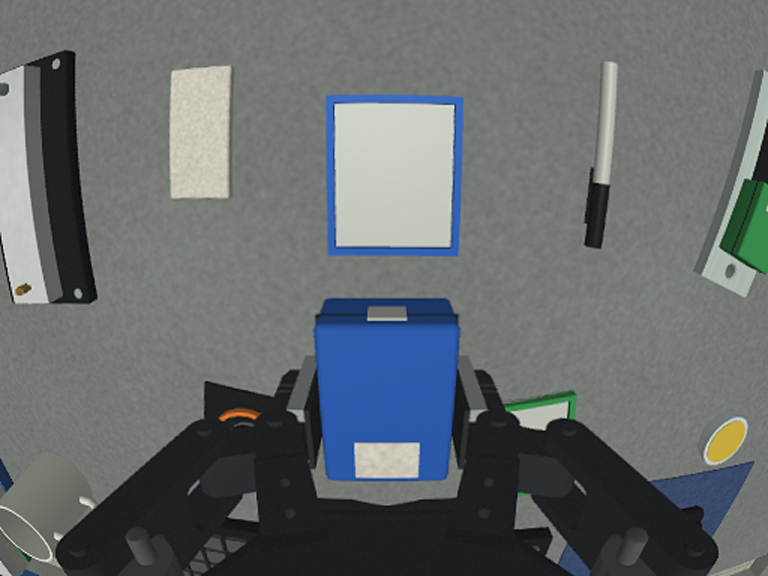

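The blue tray's rim is measured at (327..463, 95..256), 104×86 as it should be. The held blue box sits square between the pads, with its top face at rows 321..480.

```bash
python3 - <<'E'
from h import *
s=np.load('pics/w6.npz')
for c in ([(317,322),(458,322),(448,479),(325,479)],):
    W=wrist_w((np.array(c)+.5)/1.5-.5,s['ee_pos'][2]-.0031+.026,s); L=((W-s['ee_pos'])@s['ee_rot']*1000); print(L.round(1),L.mean(0).round(1))
    print(np.degrees(np.arctan2(*(L[0]-L[3])[[1,0]])),np.degrees(np.arctan2(*(L[1]-L[2])[[1,0]])))
E
python3 plan.py 457 -5.6 25 182.3 4
```

```text
[[ 31.7 -20.4 -22.9]
 [ 31.7  21.  -22.9]
 [-29.9  22.1 -22.9]
 [-29.8 -22.  -22.9]] [  0.9   0.2 -22.9]
1.5019277604522647 -1.0206555190370055
t 15.53 pose [519.5  -7.2 150.1] a -177.24 tilt z [-1.e-04  2.e-04 -1.e+00] w 0.0434 F [-0.4 -0.2 -1.1]
[1.56, 0.11, 3.13, 0.12, 1.56, 0.11, 3.13, 0.12, 1.56, 0.11, 3.13, 0.12, 1.56, 0.11, 3.13, 0.12]
```

>>> {"op": "play_rows", "data": {
  "steps": [1.2, 0.1, 1.5, 0.1, 1.7, 0.1, 3, 0.1, 1.7, 0.1, 3, 0.1, 1.5, 0.1, 3, 0.1, 0, 0, 2, 0, 0, 0, 0.7, 0, 0, 0, 0.3, 0, 0, 0, 0, 0, 0, 0, 0, 0]
}}

```text
t: 16.65
ee_pos: [0.4592, -0.0065, 0.0153]
ee_rot: [[-0.999, -0.041, 0.001], [-0.041, 0.999, -0.0], [-0.001, -0.0, -1.0]]
contact_force: [-0.5, -0.0, -0.7]
gripper_width: 0.0433
grip_force: 31.1
```

```bash
python3 plan.py 457.9 -5.6 7 182.3 3
```

```text
t 16.65 pose [459.2  -6.5  15.3] a -177.64 tilt z [ 9.e-04 -1.e-04 -1.e+00] w 0.0433 F [-0.5 -0.  -0.7]
[0.04, 0.03, 0.28, 0.02, 0.04, 0.03, 0.28, 0.02, 0.04, 0.03, 0.28, 0.02]
```

>>> {"op": "play_rows", "data": {
  "steps": [0.1, 0.1, 0.3, 0, 0, 0, 0.25, 0, 0, 0, 0.15, 0, 0, 0, 0.1, 0, 0, 0, 0.05, 0, 0, 0, 0, 0]
}}

```text
t: 17.4
ee_pos: [0.4577, -0.0056, 0.0071]
ee_rot: [[-0.999, -0.041, 0.0], [-0.041, 0.999, -0.0], [-0.0, -0.0, -1.0]]
contact_force: [-7.2, 1.4, 23.8]
gripper_width: 0.0434
grip_force: 34.0
```

>>> {"op": "play_rows", "data": {
  "steps": [0, 0, 0, 0, 0, 0, 0, 0, 0, 0, 0, 0],
  "jaw": 0.35
}}

```text
t: 17.77
ee_pos: [0.4577, -0.0056, 0.0062]
ee_rot: [[-0.999, -0.041, -0.0], [-0.041, 0.999, 0.0], [0.0, 0.0, -1.0]]
contact_force: [-0.1, 0.7, 0.5]
gripper_width: 0.0558
grip_force: 0.0
```

>>> {"op": "play_rows", "data": {
  "steps": [0, 0, -1, 0, 0, 0, -3, 0, 0, 0, -5, 0, -3, 0, -3, 0, -3, 0, -2, 0, 0, 0, 0, 0, 0, 0, 0, 0],
  "jaw": 0.35
}}

```text
t: 18.65
ee_pos: [0.5168, -0.003, 0.146]
ee_rot: [[-0.999, -0.041, -0.001], [-0.041, 0.999, 0.0], [0.001, 0.0, -1.0]]
contact_force: [-0.5, -0.4, -0.0]
gripper_width: 0.0557
grip_force: 0.0
```

```bash
cat >inbox.py <<'E'
from h import *
import sys
col,cx,cy,name=sys.argv[1],float(sys.argv[2]),float(sys.argv[3]),sys.argv[4]
lo,hi=(100,128) if col=='b' else (45,78)
im,s=wsnap(name); h=cv2.cvtColor(im,cv2.COLOR_BGR2HSV).astype(int)
m=((h[:,:,1]>100)&(h[:,:,0]>lo)&(h[:,:,0]<hi)&(h[:,:,2]>60)).astype(np.uint8)
n,l,st,ce=cv2.connectedComponentsWithStats(m)
for i in range(1,n):
    if st[i,4]<300: continue
    ys,xs=np.nonzero(l==i)
    for z in (.009,.030):
        W=wrist_w(np.c_[xs,ys],z,s)[:,:2]*1000; q=cv2.minAreaRect(W.astype(np.float32))
        if np.hypot(*(np.array(q[0])-[cx,cy]))<40: print(st[i],z,np.round(q[0],1),np.round(q[1],1),round(q[2],2))
u,v=wrist_px(np.array([[cx/1000,cy/1000,.02]]),s)[0].astype(int); u0,v0=max(u-80,0),max(v-75,0); print('crop',u0,v0)
cv2.imwrite(f'pics/{name}b.png',cv2.resize(im[v0:v0+150,u0:u0+160],None,fx=4,fy=4,interpolation=cv2.INTER_CUBIC))
E
python3 inbox.py b 457 -6 w7; python3 plan.py 458.8 284 120 163.3 7
```

```text
[ 211   65   93  109 2105] 0.009 [456.6  -5.6] [103.4  86.1] 2.39
[ 211   65   93  109 2105] 0.03 [454.9  -5.7] [95.6 79.6] 2.39
[ 232   88   51   70 2945] 0.009 [459.5  -5.3] [65.7 46.6] 2.53
[ 232   88   51   70 2945] 0.03 [457.7  -5.4] [60.8 43.1] 2.53
crop 176 46
t 18.7 pose [516.5  -3.  145.8] a -177.65 tilt z [-1.5e-03  2.0e-04 -1.0e+00] w 0.0555 F [ 0.2  0.6 -0.5]
[0.66, 4.13, 0.37, 2.72, 0.85, 4.09, 0.37, 2.72, 1.04, 4.05, 0.37, 2.72, 1.24, 4.0, 0.37, 2.72, 1.42, 3.93, 0.37, 2.72, 1.61, 3.86, 0.37, 2.72, 1.79, 3.78, 0.37, 2.72]
```

View pics/w7b.png

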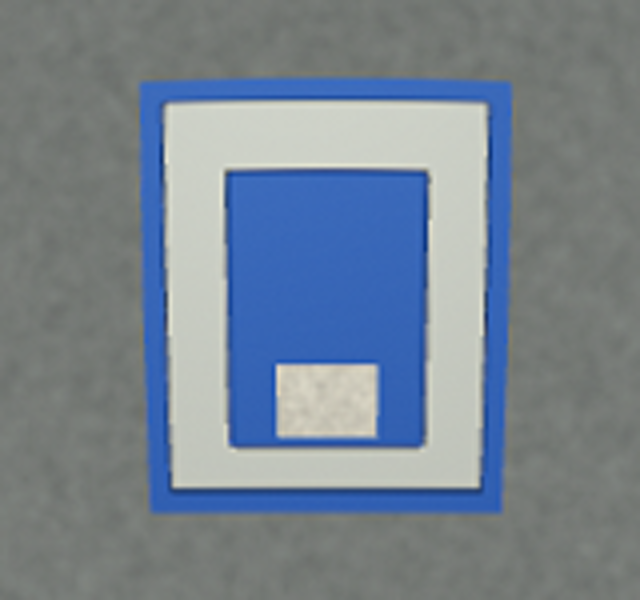

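The blue box lies flat and square in its tray, label up at (327,400), and is within 1 mm of centre. Next is green.

>>> {"op": "play_rows", "data": {
  "steps": [0.7, 4.1, 0, 2.7, 0.9, 4.1, 0.4, 2.7, 1, 4, 0.4, 2.7, 1.2, 4, 0.4, 2.7, 1.4, 3.9, 0.4, 2.7, 1.6, 3.9, 0.5, 2.7, 1.8, 3.8, 0.5, 2.7, 0, 0, 0, 0, 0, 0, 0, 0],
  "jaw": 0
}}

```text
t: 19.82
ee_pos: [0.4592, 0.2827, 0.12]
ee_rot: [[-0.959, 0.284, -0.001], [0.284, 0.959, -0.001], [0.001, -0.001, -1.0]]
contact_force: [-0.2, -0.1, 0.4]
gripper_width: 0.0855
grip_force: 0.0
```

```bash
python3 plan.py 458.8 284 15 163.3 1; python3 - <<'E'
from h import *
im,s=wsnap('w8'); h=cv2.cvtColor(im,cv2.COLOR_BGR2HSV).astype(int)
m=(h[:,:,1]>130)&(h[:,:,0]>50)&(h[:,:,0]<75)&(h[:,:,2]>100); ys,xs=np.nonzero(m); W=wrist_w(np.c_[xs,ys],.038,s)[:,:2]*1000
k=np.hypot(*(W-[459,284]).T)<50; print(k.sum(),cv2.minAreaRect(W[k].astype(np.float32)))
E
```

```text
t 19.82 pose [459.2 282.7 120. ] a 163.49 tilt z [-8.e-04 -6.e-04 -1.e+00] w 0.0855 F [-0.2 -0.1  0.4]
[0.07, 0.12, 10.5, 0.19]
3121 ((459.93243408203125, 283.1228332519531), (42.72002029418945, 60.482608795166016), 72.96195983886719)
```

>>> {"op": "play_rows", "data": {
  "steps": [0, 0.1, 3, 0.5, 0, 0, 3, 0, 0, 0, 2.4, 0, 0, 0, 1.3, 0, 0, 0, 0.8, 0, 0, 0, 0, 0, 0, 0, 0, 0]
}}

```text
t: 20.75
ee_pos: [0.4605, 0.2844, 0.016]
ee_rot: [[-0.956, 0.293, 0.001], [0.293, 0.956, 0.0], [-0.001, 0.001, -1.0]]
contact_force: [-1.0, -0.3, -0.0]
gripper_width: 0.0854
grip_force: 0.0
```

>>> {"op": "play_rows", "data": {
  "steps": [0, 0, 0, 0, 0, 0, 0, 0, 0, 0, 0, 0, 0, 0, 0, 0, 0, 0, 0, 0],
  "jaw": 1
}}

```text
t: 21.38
ee_pos: [0.4602, 0.2843, 0.0156]
ee_rot: [[-0.956, 0.293, 0.0], [0.293, 0.956, 0.0], [-0.0, 0.0, -1.0]]
contact_force: [-2.1, 0.5, 5.4]
gripper_width: 0.0433
grip_force: 31.1
```

>>> {"op": "play_rows", "data": {
  "steps": [0, 0, -1, 0, 0, 0, -3, 0, 0, 0, -4, 0, 0, 0, -3.5, 0, 0, 0, -2, 0]
}}

```text
t: 22.0
ee_pos: [0.4605, 0.2844, 0.1527]
ee_rot: [[-0.956, 0.293, 0.002], [0.293, 0.956, 0.001], [-0.002, 0.001, -1.0]]
contact_force: [-1.0, -0.1, -1.4]
gripper_width: 0.0436
grip_force: 30.9
```

```bash
python3 plan.py 728 124 150 190.2 8
```

```text
t 22.0 pose [460.5 284.4 152.7] a 162.95 tilt z [ 2.e-03  9.e-04 -1.e+00] w 0.0436 F [-1.  -0.1 -1.4]
[-3.79, -0.94, 0.03, -3.41, -3.72, -1.16, 0.03, -3.41, -3.65, -1.38, 0.03, -3.41, -3.56, -1.59, 0.03, -3.41, -3.46, -1.8, 0.03, -3.41, -3.34, -2.0, 0.03, -3.41, -3.22, -2.2, 0.03, -3.41, -3.08, -2.39, 0.03, -3.41]
```

>>> {"op": "play_rows", "data": {
  "steps": [-3.8, -0.9, 0, -3.4, -3.7, -1.2, 0, -3.4, -3.7, -1.4, 0, -3.4, -3.6, -1.6, 0, -3.4, -3.5, -1.8, 0, -3.4, -3.3, -2, 0.1, -3.4, -3.2, -2.2, 0.1, -3.4, -3.1, -2.4, 0.1, -3.4, 0, 0, 0, 0, 0, 0, 0, 0]
}}

```text
t: 23.25
ee_pos: [0.728, 0.1233, 0.1474]
ee_rot: [[-0.984, -0.176, -0.0], [-0.176, 0.984, 0.0], [0.0, 0.0, -1.0]]
contact_force: [-0.4, 0.8, -0.4]
gripper_width: 0.0435
grip_force: 30.9
```

```bash
python3 tray.py g 671 114 w9; python3 plan.py; python3 - <<'E'
from h import *
s=np.load('pics/w9.npz'); im=cv2.imread('pics/w9.png'); h=cv2.cvtColor(im,cv2.COLOR_BGR2HSV).astype(int)
m=(h[:,:,1]>110)&(h[:,:,0]>45)&(h[:,:,0]<78)&(h[:,:,2]>100); ys,xs=np.nonzero(m)
W=wrist_w(np.c_[xs,ys],s['ee_pos'][2]-.0036+.026,s); L=(W-s['ee_pos'])@s['ee_rot']*1000
k=np.abs(L[:,:2]).max(1)<45; print(k.sum(),L[k].min(0),L[k].max(0),cv2.minAreaRect(L[k][:,:2].astype(np.float32)))
E
```

```text
tray rim 1939 ((672.5362548828125, 115.59283447265625), (103.69641876220703, 85.79212188720703), 10.117046356201172)
px box [214  70] [305 177]
t 23.3 pose [727.8 123.6 147.7] a -169.85 tilt z [-2.e-04  1.e-04 -1.e+00] w 0.0433 F [ 0.   0.3 -1.5]
7662 [-30.5120107  -21.36918364 -22.41639664] [ 30.86787336  21.64480498 -22.38349589] ((0.17259788513183594, 0.14089393615722656), (42.9549560546875, 61.39707946777344), 89.91960906982422)
```

```bash
python3 plan.py 672.7 115.6 7.6 190.1 4
```

```text
t 23.3 pose [727.8 123.6 147.7] a -169.85 tilt z [-2.e-04  1.e-04 -1.e+00] w 0.0433 F [ 0.   0.3 -1.5]
[1.39, 0.04, 3.5, 0.01, 1.39, 0.04, 3.5, 0.01, 1.39, 0.04, 3.5, 0.01, 1.39, 0.04, 3.5, 0.01]
```

>>> {"op": "play_rows", "data": {
  "steps": [1.1, 0.1, 1.5, 0, 1.6, 0.1, 3, 0, 1.6, 0, 3, 0, 1.3, 0, 3, 0, 0, 0, 1.7, 0, 0, 0, 0.7, 0, 0, 0, 0.3, 0, 0, 0, 0, 0, 0, 0, 0, 0]
}}

```text
t: 24.42
ee_pos: [0.6734, 0.1153, 0.0159]
ee_rot: [[-0.984, -0.176, 0.001], [-0.176, 0.984, 0.0], [-0.001, -0.0, -1.0]]
contact_force: [-0.2, -1.3, -1.9]
gripper_width: 0.0432
grip_force: 30.9
```

```bash
python3 plan.py 672.7 115.6 7.6 190.1 1
```

```text
t 24.43 pose [673.4 115.3  15.9] a -169.85 tilt z [ 0.001  0.    -1.   ] w 0.0432 F [-0.2 -1.3 -1.9]
[0.06, 0.04, 0.83, 0.05]
```

>>> {"op": "play_rows", "data": {
  "steps": [0.1, 0, 0.3, 0, 0, 0, 0.25, 0, 0, 0, 0.15, 0, 0, 0, 0.1, 0, 0, 0, 0, 0, 0, 0, 0, 0]
}}

```text
t: 25.18
ee_pos: [0.6718, 0.1151, 0.0077]
ee_rot: [[-0.984, -0.176, 0.0], [-0.176, 0.984, -0.0], [-0.0, -0.0, -1.0]]
contact_force: [-2.6, -0.8, 5.4]
gripper_width: 0.0432
grip_force: 31.6
```

Contact is gentle at 5 N. I'll release, rise and check.

>>> {"op": "play_rows", "data": {
  "steps": [0, 0, 0, 0, 0, 0, 0, 0, 0, 0, 0, 0],
  "jaw": 0.35
}}

```text
t: 25.55
ee_pos: [0.6719, 0.1151, 0.0072]
ee_rot: [[-0.984, -0.176, -0.0], [-0.176, 0.984, -0.0], [0.0, -0.0, -1.0]]
contact_force: [0.1, 0.1, -0.1]
gripper_width: 0.0552
grip_force: 0.0
```

>>> {"op": "play_rows", "data": {
  "steps": [0, 0, -1, 0, 0, 0, -3, 0, 0, 0, -5, 0, -2.5, 0, -3, 0, -3, 0, -2, 0, 0, 0, 0, 0, 0, 0, 0, 0]
}}

```text
t: 26.42
ee_pos: [0.7253, 0.1248, 0.1468]
ee_rot: [[-0.984, -0.176, -0.001], [-0.176, 0.984, -0.0], [0.001, 0.0, -1.0]]
contact_force: [0.3, 0.4, -0.2]
gripper_width: 0.0556
grip_force: 0.0
```

```bash
python3 inbox.py g 672.5 115.6 w10; python3 plan.py 428 296 150 165 8
```

```text
[ 212   72   92  108 1982] 0.009 [672.2 115.5] [103.4  85.8] 10.12
[ 212   72   92  108 1982] 0.03 [670.1 115.1] [95.7 79.4] 10.12
[ 233   95   50   68 2826] 0.009 [674.5 116. ] [64.4 46.2] 10.19
[ 233   95   50   68 2826] 0.03 [672.3 115.6] [59.6 42.7] 10.19
crop 177 52
t 26.48 pose [725.1 124.7 146.8] a -169.85 tilt z [-1.4e-03 -1.0e-04 -1.0e+00] w 0.0553 F [ 0.2 -0.2 -0.3]
[3.28, 2.76, -0.04, 3.14, 3.42, 2.58, -0.04, 3.14, 3.56, 2.39, -0.04, 3.14, 3.69, 2.19, -0.04, 3.14, 3.8, 1.98, -0.04, 3.14, 3.9, 1.77, -0.04, 3.14, 3.99, 1.55, -0.04, 3.14, 4.07, 1.33, -0.04, 3.14]
```

>>> {"op": "play_rows", "data": {
  "steps": [3.3, 2.8, 0, 3.1, 3.4, 2.6, 0, 3.1, 3.6, 2.4, 0, 3.1, 3.7, 2.2, 0, 3.1, 3.8, 2, 0, 3.1, 3.9, 1.8, 0, 3.1, 4, 1.5, 0, 3.1, 4.1, 1.3, 0, 3.1, 0, 0, 0, 0, 0, 0, 0, 0],
  "jaw": 0
}}

```text
t: 27.72
ee_pos: [0.4273, 0.2954, 0.1472]
ee_rot: [[-0.968, 0.252, 0.0], [0.252, 0.968, -0.0], [-0.0, -0.0, -1.0]]
contact_force: [-0.6, -0.7, -0.5]
gripper_width: 0.0855
grip_force: 0.0
```

```bash
python3 - <<'E'
from h import *
im,s=wsnap('w11'); g=cv2.cvtColor(im,cv2.COLOR_BGR2GRAY)
ys,xs=np.mgrid[0:384,0:512]; W=wrist_w(np.c_[xs.ravel(),ys.ravel()],.012,s)[:,:2]*1000
k=(np.hypot(*(W-[428,296]).T)<130)&(g.ravel()>165)
m=k.reshape(g.shape).astype(np.uint8); n,l,st,c=cv2.connectedComponentsWithStats(m); i=1+st[1:,4].argmax(); print(st[i])
kk=(l==i).ravel(); print(cv2.minAreaRect(W[kk].astype(np.float32)))
cv2.imwrite('pics/w11b.png',cv2.resize(im,(768,576)))
E
python3 plan.py
```

```text
[ 224   86   70  177 7457]
((426.9873046875, 296.04412841796875), (63.964088439941406, 183.21351623535156), 74.99381256103516)
t 27.77 pose [427.8 295.3 147.2] a 165.35 tilt z [ 1.e-04 -1.e-04 -1.e+00] w 0.0855 F [-0.3 -0.3 -0. ]
```

View pics/w11b.png

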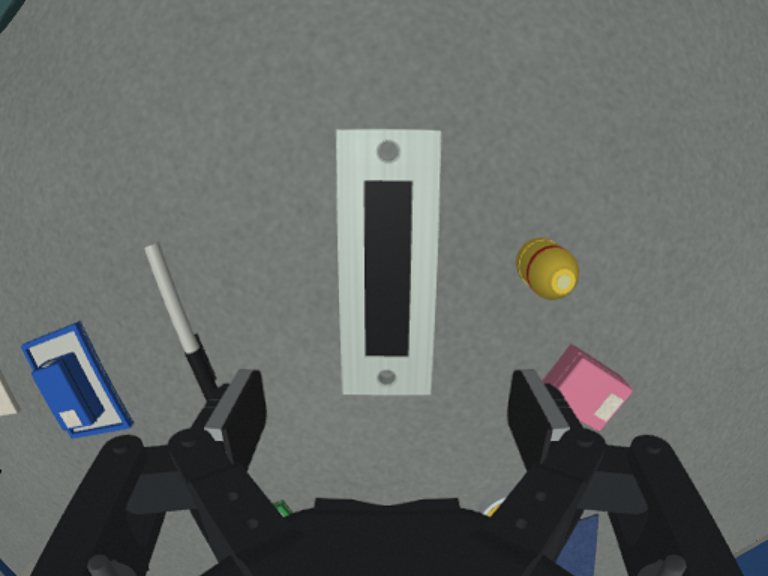

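The bare plate is seen, (337..441, 129..395), with its black strip and both holes free.

```bash
python3 plan.py 427.2 296 10 165 1
```

```text
t 27.77 pose [427.8 295.3 147.2] a 165.35 tilt z [ 1.e-04 -1.e-04 -1.e+00] w 0.0855 F [-0.3 -0.3 -0. ]
[0.07, 0.05, 13.72, 0.35]
```

>>> {"op": "play_rows", "data": {
  "steps": [0.1, 0, 3, 0.4, 0, 0, 3.5, 0, 0, 0, 3.5, 0, 0, 0, 2, 0, 0, 0, 1, 0, 0, 0, 0, 0, 0, 0, 0, 0]
}}

```text
t: 28.65
ee_pos: [0.4271, 0.2961, 0.018]
ee_rot: [[-0.966, 0.26, 0.001], [0.26, 0.966, 0.0], [-0.001, 0.001, -1.0]]
contact_force: [0.3, 0.3, 0.1]
gripper_width: 0.0857
grip_force: 0.0
```

>>> {"op": "play_rows", "data": {
  "steps": [0, 0, 0, 0, 0, 0, 0, 0, 0, 0, 0, 0],
  "jaw": 0.17
}}

```text
t: 29.02
ee_pos: [0.4266, 0.2961, 0.0175]
ee_rot: [[-0.966, 0.26, 0.0], [0.26, 0.966, 0.0], [-0.0, 0.0, -1.0]]
contact_force: [0.8, 0.1, -0.0]
gripper_width: 0.0707
grip_force: 0.0
```

>>> {"op": "play_rows", "data": {
  "steps": [0, 0, 0.5, 0, 0, 0, 0.5, 0, 0, 0, 0.3, 0, 0, 0, 0.2, 0, 0, 0, 0, 0]
}}

```text
t: 29.65
ee_pos: [0.4265, 0.296, 0.0021]
ee_rot: [[-0.966, 0.26, -0.0], [0.26, 0.966, -0.0], [0.0, -0.0, -1.0]]
contact_force: [0.3, 0.1, -0.7]
gripper_width: 0.0708
grip_force: 0.0
```

>>> {"op": "play_rows", "data": {
  "steps": [0, 0, 0.2, 0, 0, 0, 0.2, 0, 0, 0, 0, 0]
}}

```text
t: 30.02
ee_pos: [0.4265, 0.296, -0.0018]
ee_rot: [[-0.966, 0.26, -0.0], [0.26, 0.966, -0.0], [0.0, -0.0, -1.0]]
contact_force: [-0.2, -1.0, -0.1]
gripper_width: 0.0709
grip_force: 0.0
```

>>> {"op": "play_rows", "data": {
  "steps": [0, 0, 0.15, 0, 0, 0, 0.15, 0, 0, 0, 0, 0]
}}

```text
t: 30.4
ee_pos: [0.4265, 0.296, -0.0048]
ee_rot: [[-0.966, 0.26, -0.0], [0.26, 0.966, -0.0], [0.0, -0.0, -1.0]]
contact_force: [0.1, -0.7, -0.7]
gripper_width: 0.0708
grip_force: 0.0
```

>>> {"op": "play_rows", "data": {
  "steps": [0, 0, 0.1, 0, 0, 0, 0, 0]
}}

```text
t: 30.65
ee_pos: [0.4265, 0.296, -0.0058]
ee_rot: [[-0.966, 0.26, -0.0], [0.26, 0.966, -0.0], [0.0, -0.0, -1.0]]
contact_force: [-0.2, -0.6, 0.0]
gripper_width: 0.0709
grip_force: 0.0
```

>>> {"op": "play_rows", "data": {
  "steps": [0, 0, 0, 0, 0, 0, 0, 0, 0, 0, 0, 0, 0, 0, 0, 0],
  "jaw": 1,
  "force": 60
}}

```text
t: 31.15
ee_pos: [0.4266, 0.2961, -0.0053]
ee_rot: [[-0.966, 0.26, 0.0], [0.26, 0.966, 0.0], [-0.0, 0.0, -1.0]]
contact_force: [-3.1, -1.4, 8.6]
gripper_width: 0.0622
grip_force: 64.8
```

>>> {"op": "play_rows", "data": {
  "steps": [0, 0, -0.3, 0, 0, 0, -1, 0, 0, 0, -3, 0, 0, 0, -3, 0, 0, 0, -3, 0, 0, 0, -3, 0, 0, 0, -1.5, 0, 0, 0, 0, 0]
}}

```text
t: 32.15
ee_pos: [0.4269, 0.2963, 0.1434]
ee_rot: [[-0.966, 0.26, 0.002], [0.26, 0.966, 0.001], [-0.001, 0.001, -1.0]]
contact_force: [0.4, 0.4, -3.9]
gripper_width: 0.0623
grip_force: 67.5
```

```bash
python3 plan.py 450 0 150 174 6 459 -295 150 183.4 6
```

```text
t 32.15 pose [426.9 296.3 143.4] a 164.96 tilt z [ 1.7e-03  9.0e-04 -1.0e+00] w 0.0623 F [ 0.4  0.4 -3.9]
[-1.65, -4.67, -0.11, -1.51, -1.53, -4.71, -0.11, -1.51, -1.41, -4.75, -0.11, -1.51, -1.28, -4.78, -0.11, -1.51, -1.15, -4.82, -0.11, -1.51, -1.03, -4.85, -0.11, -1.51]
[-0.66, -4.87, -0.0, -1.57, -0.53, -4.89, -0.0, -1.57, -0.4, -4.9, -0.0, -1.57, -0.26, -4.91, -0.0, -1.57, -0.13, -4.92, -0.0, -1.57, 0.01, -4.92, -0.0, -1.57]
```

```bash
python3 plan.py 455 -185 145 183.4 10
```

```text
t 32.15 pose [426.9 296.3 143.4] a 164.96 tilt z [ 1.7e-03  9.0e-04 -1.0e+00] w 0.0623 F [ 0.4  0.4 -3.9]
[-1.52, -4.57, -0.02, -1.84, -1.37, -4.62, -0.02, -1.84, -1.22, -4.66, -0.02, -1.84, -1.07, -4.7, -0.02, -1.84, -0.92, -4.73, -0.02, -1.84, -0.77, -4.76, -0.02, -1.84, -0.61, -4.78, -0.02, -1.84, -0.46, -4.8, -0.02, -1.84, -0.31, -4.81, -0.02, -1.84, -0.15, -4.82, -0.02, -1.84]
```

>>> {"op": "play_rows", "data": {
  "steps": [-0.8, -2.4, 0, -1, -1.5, -4.6, 0, -1.8, -1.4, -4.6, 0, -1.8, -1.2, -4.7, 0, -1.8, -1, -4.7, 0, -1.8, -0.9, -4.7, 0, -1.8, -0.7, -4.8, 0, -1.8, -0.6, -4.8, 0, -1.8, -0.4, -4.8, 0, -1.8, -0.2, -4.8, -0.1, -1.8, 0, -2.4, -0.1, -1, 0, 0, 0, 0]
}}

```text
t: 33.65
ee_pos: [0.4564, -0.1875, 0.1434]
ee_rot: [[-0.999, -0.053, -0.001], [-0.053, 0.999, 0.0], [0.001, 0.001, -1.0]]
contact_force: [-0.1, 0.7, -3.3]
gripper_width: 0.0622
grip_force: 67.6
```

>>> {"op": "play_rows", "data": {
  "steps": [0, 0, 0, 0, 0, 0, 0, 0]
}}

```text
t: 33.9
ee_pos: [0.4566, -0.1854, 0.1441]
ee_rot: [[-0.998, -0.056, -0.0], [-0.056, 0.998, 0.0], [0.0, 0.0, -1.0]]
contact_force: [-0.5, 0.1, -3.7]
gripper_width: 0.0621
grip_force: 67.6
```

```bash
python3 plan.py; python3 -c "
from h import *
im,s=wsnap('w12'); cv2.imwrite('pics/w12b.png',cv2.resize(im[0:330,0:400],None,fx=1.8,fy=1.8,interpolation=cv2.INTER_CUBIC))
print(wrist_px(np.array([[.536,-.289,.048],[.381,-.298,.048]]),s)*1.8)"
```

```text
t 33.9 pose [ 456.6 -185.4  144.1] a -176.8 tilt z [-4.e-04  4.e-04 -1.e+00] w 0.0621 F [-0.5  0.1 -3.7]
[[266.84774056 476.9073909 ]
 [231.18643064 184.90395418]]
```

View pics/w12b.png

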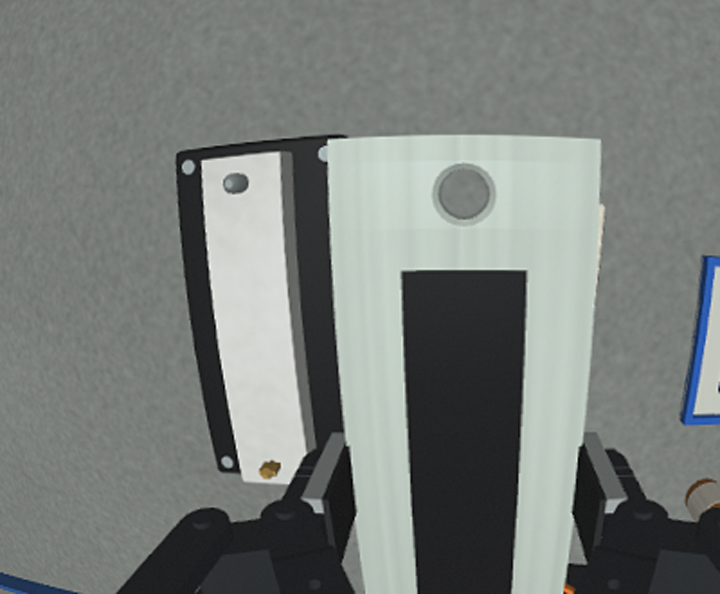

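The steel pin is at (236,183), the brass pin at (270,468), the bed's corners near (201,161), (281,152) and (243,481), and the plate's near hole at (464,194).

```bash
python3 - <<'E'
from h import *
s=np.load('pics/w12.npz'); im=cv2.imread('pics/w12.png')
f=lambda uv,z: wrist_w((np.atleast_2d(uv)+.5)/1.8-.5,z,s)
hsv=cv2.cvtColor(im,cv2.COLOR_BGR2HSV).astype(int)
m=((hsv[:,:,2]>175)&(hsv[:,:,1]<18)).astype(np.uint8); m[:,180:]=0
n,l,st,c=cv2.connectedComponentsWithStats(m); i=1+st[1:,4].argmax(); print(st[i])
ys,xs=np.nonzero(l==i); W=wrist_w(np.c_[xs,ys],.034,s)[:,:2]*1000; print('bed',cv2.minAreaRect(W.astype(np.float32)))
C=f([(201,161),(281,152),(243,481)],.034)[:,:2]*1000; print('corners',C.round(1),np.hypot(*(C[1]-C[0])),np.hypot(*(C[2]-C[0])),'ctr',(C[1]+C[2])/2)
print('pin mid z41',f([(236,183),(270,468)],.041)*1000)
# plate in tool frame
z=s['ee_pos'][2]+.0173
T=lambda uv:((f(uv,z)-s['ee_pos'])@s['ee_rot']*1000).round(1)
print('hole',T((464,193)),'corners',T([(328,140),(600,140)]),'sides',T([(343,420),(586,420)]))
cv2.imwrite('pics/w12c.png',np.hstack([cv2.resize(im[q:q+45,o:o+45],(390,390),interpolation=cv2.INTER_CUBIC) for q,o in ((80,108),(238,128))]))
E
```

```text
[ 112   85   58  184 7120]
bed ((457.75628662109375, -295.02996826171875), (182.35633850097656, 43.240234375), 3.3973586559295654)
corners [[ 368.4 -322. ]
 [ 365.5 -278. ]
 [ 550.2 -311.1]] 44.00832081507176 182.13052546206222 ctr [ 457.84636162 -294.54953315]
pin mid z41 [[ 380.12034119 -298.77109832   41.        ]
 [ 534.18931214 -289.44543776   41.        ]]
hole [[ 77.5   0.  -17.3]] corners [[ 91.  -31.8 -17.3]
 [ 91.   31.8 -17.2]] sides [[ 19.6 -32.  -17.3]
 [ 19.6  32.4 -17.3]]
```

View pics/w12c.png

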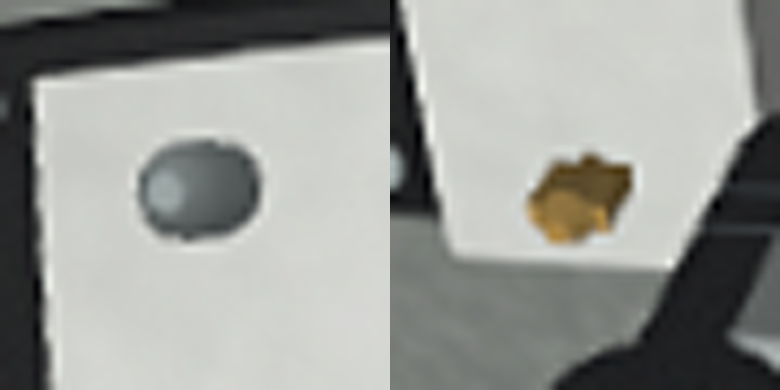

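In the crop, the steel pin's tip is at (166,192) and the brass pin's tip is near (565,210).

```bash
python3 - <<'E'
from h import *
s=np.load('pics/w12.npz')
uv=np.array([[166,192],[175,210]])/(390/45)-.5+[[108,80],[128,238]]
P=wrist_w(uv,.048,s)*1000; d=P[1]-P[0]; print(P,np.hypot(*d[:2]),np.degrees(np.arctan2(d[1],d[0])),P.mean(0))
E
python3 plan.py 458 -295 60 183.4 4
```

```text
[[ 380.0364626  -299.70482831   48.        ]
 [ 532.22647362 -289.1433147    48.        ]] 152.55603896505121 3.969784399748689 [ 456.13146811 -294.4240715    48.        ]
t 33.95 pose [ 456.7 -185.4  144.2] a -176.79 tilt z [-2.e-04  2.e-04 -1.e+00] w 0.0623 F [ 0.3 -0.8 -3.3]
[0.12, -2.74, 2.1, -0.05, 0.12, -2.74, 2.1, -0.05, 0.13, -2.74, 2.1, -0.05, 0.13, -2.74, 2.1, -0.05]
```

>>> {"op": "play_rows", "data": {
  "steps": [0.1, -2, 1.5, -0.2, 0.2, -3.2, 2, 0, 0.1, -3.2, 2, 0, 0.1, -2.5, 1.5, 0, 0, 0, 1, 0, 0, 0, 0.7, 0, 0, 0, 0, 0, 0, 0, 0, 0]
}}

```text
t: 34.95
ee_pos: [0.4584, -0.295, 0.0578]
ee_rot: [[-0.998, -0.059, 0.0], [-0.059, 0.998, -0.0], [-0.0, -0.0, -1.0]]
contact_force: [-0.2, -0.8, -3.8]
gripper_width: 0.0626
grip_force: 67.5
```

```bash
python3 plan.py 457.3 -295 45 183.4 1
```

```text
t 34.95 pose [ 458.4 -295.    57.8] a -176.61 tilt z [ 5.e-04 -4.e-04 -1.e+00] w 0.0626 F [-0.2 -0.8 -3.8]
[0.11, 0.01, 1.28, -0.01]
```

>>> {"op": "play_rows", "data": {
  "steps": [0.1, 0, 0.4, 0, 0, 0, 0.4, 0, 0, 0, 0.2, 0, 0, 0, 0, 0, 0, 0, 0, 0]
}}

```text
t: 35.58
ee_pos: [0.4571, -0.2955, 0.0473]
ee_rot: [[-0.998, -0.058, 0.0], [-0.058, 0.998, -0.0], [-0.0, -0.0, -1.0]]
contact_force: [0.2, 0.3, -3.8]
gripper_width: 0.0623
grip_force: 67.6
```

```bash
python3 plan.py 457.3 -295 45 183.4 1; python3 - <<'E'
from h import *
im,s=wsnap('w13'); z=s['ee_pos'][2]+.0173
p=s['ee_pos']+np.array(s['ee_rot'])@np.array([.0777,0,-.0173]); u=wrist_px(p[None],s)[0]; print(u)
u0,v0=int(u[0])-35,int(u[1])-30; print(u0,v0)
cv2.imwrite('pics/w13b.png',cv2.resize(im[v0:v0+60,u0:u0+70],None,fx=9,fy=9,interpolation=cv2.INTER_CUBIC))
E
```

```text
t 35.58 pose [ 457.1 -295.5   47.3] a -176.65 tilt z [ 1.e-04 -1.e-04 -1.e+00] w 0.0623 F [ 0.2  0.3 -3.8]
[-0.02, 0.05, 0.23, -0.05]
[257.54493399 106.62400406]
222 76
```

View pics/w13b.png

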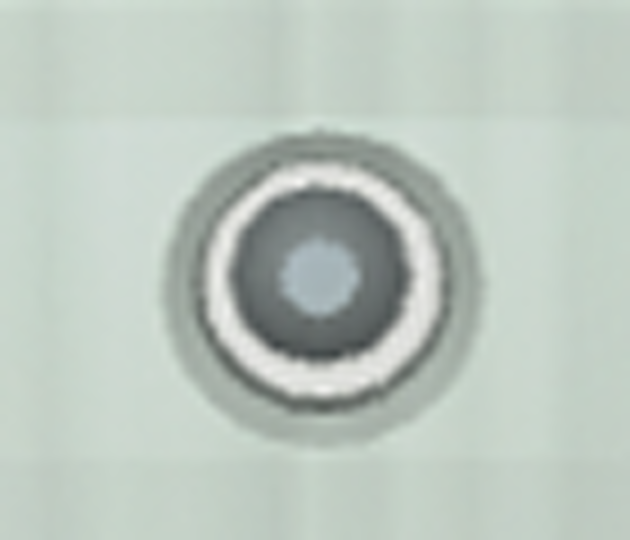

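Looking straight down through the near hole, the steel pin's tip is at (320,277) and the hole's lower edge is centred at (323,285). The pin is about 0.4 mm toward +x of the tool. I nudge and lower.

>>> {"op": "play_rows", "data": {
  "steps": [0.04, 0, 0.2, 0, 0, 0, 0.2, 0, 0, 0, 0.2, 0, 0, 0, 0.2, 0, 0, 0, 0, 0]
}}

```text
t: 36.25
ee_pos: [0.4566, -0.2954, 0.0391]
ee_rot: [[-0.998, -0.059, -0.0], [-0.059, 0.998, 0.0], [0.0, 0.0, -1.0]]
contact_force: [-0.6, -0.5, -3.7]
gripper_width: 0.0623
grip_force: 67.6
```

```bash
python3 plan.py; python3 -c "
from rig import r
print(r.observe()['moment'])"
```

```text
t 36.25 pose [ 456.6 -295.4   39.1] a -176.64 tilt z [-2.e-04  2.e-04 -1.e+00] w 0.0623 F [-0.6 -0.5 -3.7]
[ 0.01404317 -0.01225557 -0.05023879]
```

>>> {"op": "play_rows", "data": {
  "steps": [0, 0, 0.2, 0, 0, 0, 0.2, 0, 0, 0, 0, 0]
}}

```text
t: 36.62
ee_pos: [0.4566, -0.2954, 0.0351]
ee_rot: [[-0.998, -0.058, -0.0], [-0.058, 0.998, 0.0], [0.0, 0.0, -1.0]]
contact_force: [-0.3, 0.3, -4.5]
gripper_width: 0.0621
grip_force: 67.6
```

>>> {"op": "play_rows", "data": {
  "steps": [0, 0, 0.2, 0, 0, 0, 0.1, 0, 0, 0, 0, 0]
}}

```text
t: 37.0
ee_pos: [0.4567, -0.2954, 0.0322]
ee_rot: [[-0.998, -0.059, -0.0], [-0.059, 0.998, 0.0], [0.0, 0.0, -1.0]]
contact_force: [-0.3, -0.5, -3.7]
gripper_width: 0.0619
grip_force: 67.6
```

Going in freely, with 3.5 mm left.

>>> {"op": "play_rows", "data": {
  "steps": [0, 0, 0.15, 0, 0, 0, 0.15, 0, 0, 0, 0, 0]
}}

```text
t: 37.38
ee_pos: [0.4566, -0.2954, 0.0291]
ee_rot: [[-0.998, -0.058, -0.0], [-0.058, 0.998, 0.0], [0.0, 0.0, -1.0]]
contact_force: [0.1, 0.3, -3.8]
gripper_width: 0.0623
grip_force: 67.6
```

>>> {"op": "play_rows", "data": {
  "steps": [0, 0, 0.07, 0, 0, 0, 0, 0]
}}

```text
t: 37.62
ee_pos: [0.4567, -0.2955, 0.0288]
ee_rot: [[-0.998, -0.058, 0.0], [-0.058, 0.998, -0.0], [-0.0, -0.0, -1.0]]
contact_force: [-1.6, 1.7, 2.4]
gripper_width: 0.0626
grip_force: 68.1
```

Home contact came at 28.8 mm, as expected (28.7). I release.

>>> {"op": "play_rows", "data": {
  "steps": [0, 0, 0, 0, 0, 0, 0, 0, 0, 0, 0, 0, 0, 0, 0, 0],
  "jaw": 0
}}

```text
t: 38.12
ee_pos: [0.4568, -0.2955, 0.0286]
ee_rot: [[-0.998, -0.059, 0.0], [-0.059, 0.998, -0.0], [-0.0, -0.0, -1.0]]
contact_force: [-0.5, -0.2, -0.4]
gripper_width: 0.0855
grip_force: 0.0
```

>>> {"op": "play_rows", "data": {
  "steps": [0, 0, -0.5, 0, 0, 0, -2, 0, 0, 0, -4, 0, 0, 0, -5, 0, 0, 0, -3, 0, 0, 0, 0, 0, 0, 0, 0, 0]
}}

```text
t: 39.0
ee_pos: [0.4564, -0.2952, 0.173]
ee_rot: [[-0.998, -0.059, -0.001], [-0.059, 0.998, 0.001], [0.0, 0.001, -1.0]]
contact_force: [-0.1, -0.6, -0.8]
gripper_width: 0.0855
grip_force: 0.0
```

```bash
python3 plan.py; python3 - <<'E'
from h import *
im,s=wsnap('w14'); g=cv2.cvtColor(im,cv2.COLOR_BGR2GRAY)
ys,xs=np.mgrid[0:384,0:512]
for z in (.046,.048,.052):
    W=wrist_w(np.c_[xs.ravel(),ys.ravel()],z,s)[:,:2]*1000
    k=(np.hypot(*(W-[457.5,-295]).T)<120)&(g.ravel()>165)
    m=k.reshape(g.shape).astype(np.uint8); n,l,st,c=cv2.connectedComponentsWithStats(m); i=1+st[1:,4].argmax()
    print(z,cv2.minAreaRect(W[(l==i).ravel()].astype(np.float32)))
# loose things, before and after, in the top camera
a=cv2.imread('pics/top0.png').astype(int); b=r.grab_frame('top')[:,:,::-1].astype(int); cv2.imwrite('pics/top1.png',b)
for n,(u,v) in dict(bottle=(279,174),dish=(149,139),yellow=(129,222),pink=(122,183)).items():
    w=11; print(n,np.abs(a-b)[v-w:v+w,u-w:u+w].mean().round(1))
E
```

```text
t 39.0 pose [ 456.4 -295.2  173. ] a -176.65 tilt z [-5.e-04  5.e-04 -1.e+00] w 0.0855 F [-0.1 -0.6 -0.8]
0.046 ((457.14202880859375, -295.0680236816406), (183.16070556640625, 63.86933135986328), 3.3139188289642334)
0.048 ((456.53106689453125, -295.1072082519531), (181.80223083496094, 63.395606994628906), 3.3139140605926514)
0.052 ((455.3090515136719, -295.1856994628906), (179.08529663085938, 62.448219299316406), 3.31390643119812)
bottle 0.8
dish 0.9
yellow 0.9
pink 0.9[ WARN:0@1.619] global loadsave.cpp:1063 imwrite_ Unsupported depth image for selected encoder is fallbacked to CV_8U.
```

The plate's measured size fits a top at 46 mm, so it is fully home and level. The bottle and dish have not moved.

```bash
python3 -c "
from rig import r
print(r.finish_job())"
```

```text
the job is handed in; nothing more can be done
None
```

I took the stack apart in the order asked and handed the job in at about 39 s: objective in its cup, blue and green boxes in their own trays (each part within about 1 mm of centre), and the plate fully home on the stage pins. The gripper is open and clear, and the bottle and dish have not moved.

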